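# Load the vial rack into the sampler's slide-out drawer

## Robot

A 7-joint arm with a two-finger parallel gripper is mounted at the origin on the work surface. World frame = base frame: x ahead of the robot, y to its left, z up, the work surface at z = 0. Lengths are in m, angles in rad, forces in N, time in s.
With the tool pointing down it reaches from about 0.4 to 0.85 m from the base axis. Payload 10.4 kg.
Tool frame: the origin (TCP) lies at the very end of the fingers, on their centre line; the grasp point (between the pads) lies r.pinch_z behind it (r.pinch_z is the distance from the TCP to the grasp point, in m); z points along the fingers, x is the direction in which the jaws open and shut, and the axes are right-handed (so a half turn about z gives the same grasp; the last joint's range is limited). The gripper opens to 87 mm and grips with 3 to 60 N. Pads are 19 mm wide; open, the fingers measure 117 mm over their backs; the gripper's body (75 mm by 190 mm) begins 51 mm behind the grasp point.
Start: joints at [-1.171, 0.332, -0.065, 1.46, 0.022, 1.35, -0.088], TCP at [0.256, 0.57, 0.223] pointing down, gripper open.
Joint ranges: [-2.6, 2.6], [-0.5, 2.12], [-1.47, 1.34], [0.16, 2.42], [-1.27, 4.41], [0.06, 2.06], [-2.6, 2.6]. Speed limits (rad/s): [2.22, 2.22, 2.79, 2.79, 3.14, 3.14, 3.14].

## Interface

Orientations are given as a unit quaternion [x, y, z, w].
In Python, from bench import r gives the robot as it stands.
- The arm moves only by the tool carry_out, never from a script. Its argument "increments" is text: rows parted by semicolons, each of 7 numbers parted by spaces: the turn, a rotation vector about the tool's x, y, z in degrees, then the shift along the tool's x, y, z in m, then the finger opening in m, from 0 to 0.087. A call has exactly 5 rows; each row is the pose to reach, as a shift and turn from the pose measured when the call began, along the tool's axes at that moment; what a row does not reach only later rows make up. A row lasts 1/8 s, in which the tool goes at most 62.5 mm and 10.7 degrees, less where a joint would pass 70% of its speed; a pose out of reach is approached as far as the arm can. A call with a gripper value outside its range is refused whole. The fingers move at their own pace and stop on an object; "squeeze" is the grip in N (left out, the last holds). Time passes only in rows, so rows that repeat a pose let the fingers close, or fill a call up. It gives the time, the measured TCP pose, the force and the opening at its end, in the units of the state.
- r.read_state(): the state, without advancing time (a new reading comes with each control period).
- r.camera(name): name is "side" or "top"; returns (picture, depth): 480x640x3 uint8, blue, green, red; 480x640 float32, m along the optical axis (not along the pixel's ray), 0 where there is no reading.
- r.camera_model(name): a dict with "K" (3x3 intrinsics, pixels), "extrinsics" (4x4, takes a point from camera to world coordinates). Camera axes: x right, y down, z forward; pixel columns grow to the right and rows downward; lengths in m; the calibration is good to about 2 mm. A picture is of the moment at which its call begins. camera_model takes no time and is no camera call.
- r.close_job(): hands the job in, once; it reports no verdict.
The state is a dict: "time": time; "joint_positions": joint angles; "joint_vel": joint speeds; "joint_torque": joint torques, N m; "ee_pos": TCP position; "eef_rot": TCP orientation; "ft_force": force on the tool from outside, world axes, zero at the start; "torque": the same for the moment, N m; "width": finger opening in m.
Only numpy, scipy, OpenCV 4.12 (cv2) and the standard library are available. Lean on these libraries where they do the work, as an engineer would, in place of code of your own. Each camera call takes 0.05 s, during which the arm holds its last target.

## Task

Pull the sampler's drawer out by its handle until its slides lock, and set the rack that holds the vials down squarely between the guides on the drawer's floor, keeping it upright. Then press the slide release to let the drawer off its lock and ease it fully shut without slamming it. Leave the empty rack, the bottle and the wrench where they are.

Things in the scene. Friction and masses are not known exactly. Their poses are not given: they have to be found in the camera images.
- sampler: Sampler module, a fixed putty-coloured instrument housing 345 wide, 420 deep, 140 high, in mm. Origin at bench level under the middle of its front face; x points into the housing (away from the robot), y to its left seen from the robot, z up. Its drawer slides out along -x; the drawer's front panel, 256 wide, 18 thick, top edge 130 above the bench, closes flat against the face.
- drawer (a joint): How far the drawer is out, m: 0 shut, 0.170 end stop; starts up to 12 mm ajar. Telescopic slides, about 2 N drag; it stays where left. On passing 0.166 the sprung slide lock drops in by itself, its pad pops up, and the drawer (at 0.165 to 0.170) cannot go in. To unlock, press the pad right down, push the drawer in 10 mm or more with the pad held down, and let go: it then runs free.
- handle (a point): Centre of the drawer's black bow handle: a level bar 120 mm long along the drawer's y, 10 thick (x), 16 high, centre 118 above the bench. Bar centre 48 in front of the panel's front, free gap of 43 between bar and panel; a post 10 wide joins each end to the panel. Moves with the drawer; axes as the sampler's.
- release_pad (a point): Centre of the top of the slide release's black thumb pad, 30 (x) by 26 (y) mm, on a rocker at the drawer's right-hand (-y) slide; inside the housing while shut. Height above the bench tells its state: 85 mm locked (popped up, near end tipped up 0.22 rad), 74 unlocked, 72 pressed right down (3 to 4 N). A lip 8 high stands on its far (+x) edge, 15 from the centre: push the drawer in against it.
- bay (a point): Centre of the rack bay on the drawer's flat floor, at floor height, 40 mm above the bench. Bay 125 (x) by 61 (y) at the floor between thin black guides 9 high that flare outwards (131 by 67 at their tops): 2.5 play on each side of the seated rack. It lies 85 behind the panel's rear face and 12 left (+y) of the drawer's middle; drawer rims 8 high. Moves with the drawer; axes as the sampler's.
- rack_center (a point): Centre (half-way up) of the rack to be loaded: a rigid grey plastic block 120 mm long (its x), 56 wide (y), 42 high, with 18 amber vials with white caps, 3 rows of 6, fixed in it and standing 18 above its top. About 0.24 kg. Starts on the bench, left or right of the drawer. Either end may go first.
- empty_rack_center (a point): Centre (half-way up) of a rack of the same size and shape with 18 empty holes and no vials, on the bench on the other side of the drawer from the full one. Leave it alone.
- bottle: Capped amber solvent bottle, 86 mm in diameter, 170 tall, loose on the bench at the left; origin at the centre of its foot. Leave it alone.
- wrench: A small steel spanner 130 mm long lying flat on the bench close in front of the robot; origin near its middle, long axis x. Leave it alone.

How it is judged:
On the way, in this order (a step that is already met when the one before it is completed fails the run):
1. the drawer is pulled out to full extension and its slide lock has dropped in, its pad popped up (value of joint drawer above 0.16 m and z of release_pad in the frame of sampler above 0.081 m), for 0.2 s.
2. the rack with the vials stands in the bay of the locked-out drawer and has been let go (all of step 1 and x of rack_center in the frame of bay between -0.005 and 0.005 m and y of rack_center in the frame of bay between -0.005 and 0.005 m and z of rack_center in the frame of bay between 0.016 and 0.0245 m and angle between rack_center's own z axis and vertical below 0.05 rad and angle between the x axis of rack_center and the x axis of bay, either way round below 0.1 rad and contact force between rack and the fingers below 0.1 N), for 0.2 s.
3. the release is pressed and the drawer starts back in, off its lock (z of release_pad in the frame of sampler below 0.077 m and value of joint drawer between 0.02 and 0.162 m), for 0.05 s.
At the end, for the whole second after the job is handed in: The drawer is home (joint drawer under 4 mm, at rest), with the rack of vials inside: standing flat on the bay's floor (its centre 16 to 24.5 mm above it), within 5 mm of the bay's centre along both bay axes, upright within 0.05 rad, its long side along the drawer within 0.1 rad, at rest and let go (value of joint drawer below 0.004 m and velocity of joint drawer between -0.01 and 0.01 m/s and x of rack_center in the frame of bay between -0.005 and 0.005 m and y of rack_center in the frame of bay between -0.005 and 0.005 m and z of rack_center in the frame of bay between 0.016 and 0.0245 m and angle between rack_center's own z axis and vertical below 0.05 rad and angle between the x axis of rack_center and the x axis of bay, either way round below 0.1 rad and contact force between rack and the fingers below 0.1 N and linear speed of rack below 0.02 m/s); the robot touches nothing.
It fails at once if the drawer is slammed: run in faster than 0.4 m/s (velocity of joint drawer below -0.4 m/s).
It fails at once if the rack of vials is tipped more than 0.6 rad (angle between rack_center's own z axis and vertical above 0.6 rad).
It fails at once if the empty rack is shifted more than 30 mm (distance of empty_rack_center from where it was at the start of the episode above 0.03 m).
It fails at once if the bottle is shifted more than 30 mm or tipped (distance of bottle from where it was at the start of the episode above 0.03 m or angle between bottle's own z axis and vertical above 0.3 rad).
It fails at once if the wrench is shifted more than 30 mm (distance of wrench from where it was at the start of the episode above 0.03 m).
It also fails if it takes over 67 s, if anything falls off the work surface, if the arm or the gripper's body presses on something with over 40 N, if the wrist force passes 120 N, or if a joint passes its speed limit or range.

## Working session

There is one attempt and no reset: what is moved stays moved. The work goes in short steps, Python scripts to look and compute and a tool call to move; the robot and the scene stay as the last step left them, time stands still between calls to the robot, and variables do not carry over. Pictures are saved under pics/ and viewed, and the job is handed in when it is done.

Besides the shell and the picture viewer there is one more tool, called after "Emit:" as name(argument=value, ...), one argument or row to a line, values as JSON. carry_out: Moves the arm, as the interface text tells. Its arguments: {"type":"object","properties":{"increments":{"type":"string"},"squeeze":{"type":"number"}},"required":["increments"]}

```bash
mkdir -p pics; ls; python3 - <<'E'
from bench import r
import cv2,numpy as np
s=r.read_state()
for k,v in s.items(): print(k,v)
print(r.pinch_z)
for n in ['side','top']:
    p,d=r.camera(n); cv2.imwrite(f'pics/{n}0.png',p); np.save(f'pics/{n}0.npy',d)
    m=r.camera_model(n); print(n,np.round(m['K'],2).tolist(),np.round(m['extrinsics'],4).tolist())
E
```

```text
pics
time 0.0
joint_positions [-1.17061146  0.33287061 -0.06470405  1.46093131  0.02159087  1.34990691
 -0.08849768]
joint_vel [-3.07938694e-04 -1.27316028e-03  3.47450460e-04 -3.47472571e-05
 -2.31746197e-04  7.22672371e-04  1.64301744e-03]
joint_torque [ 4.52023269e-04 -6.23264980e+01  2.48635415e-02 -3.89903247e+01
 -6.14344259e-02  3.99527256e-02  1.43615534e-04]
ee_pos [0.25628034 0.56961591 0.22175952]
eef_rot [ 8.39725629e-01  5.43010464e-01 -5.81028767e-04  4.08965081e-04]
ft_force [-0.287336    0.07618916  0.16768531]
torque [0.02376528 0.04079346 0.00242323]
width 0.08686962613134078
0.0187
side [[619.57, 0.0, 327.91], [0.0, 619.57, 242.6], [0.0, 0.0, 1.0]] [[0.806, -0.3917, 0.4438, 0.0476], [-0.5919, -0.5419, 0.5967, -0.6341], [0.0068, -0.7436, -0.6686, 0.8878], [0.0, 0.0, 0.0, 1.0]]
top [[612.83, 0.0, 329.49], [0.0, 612.83, 235.84], [0.0, 0.0, 1.0]] [[0.0003, -0.9918, 0.1275, 0.419], [-1.0, 0.0009, 0.0087, 0.0778], [-0.0088, -0.1275, -0.9918, 1.4904], [0.0, 0.0, 0.0, 1.0]]
```

View pics/side0.png

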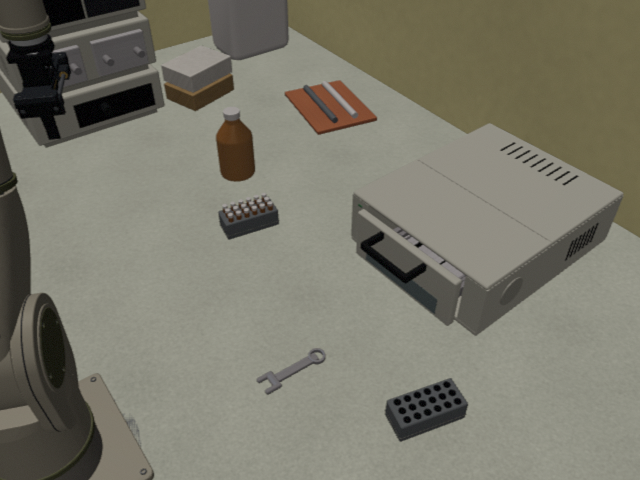

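View pics/top0.png

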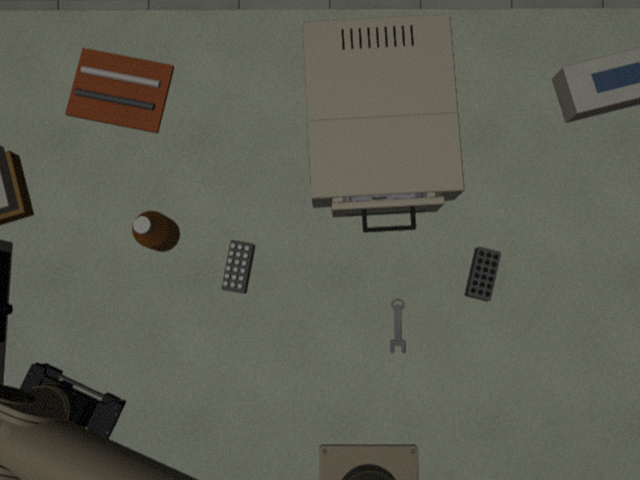

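Side and top views show the full rack at top-view pixel (238,267), the empty rack at (483,273), the handle at (389,227), the wrench at (398,325) and the bottle at (157,232).

```bash
cat > h.py <<'E'
import numpy as np, cv2
from bench import r
from scipy.spatial.transform import Rotation as R
def cloud(n,d):
    m=r.camera_model(n);K=m['K'];E=np.array(m['extrinsics'])
    v,u=np.mgrid[0:480,0:640]
    P=np.stack([(u-K[0][2])/K[0][0]*d,(v-K[1][2])/K[1][1]*d,d],-1)
    W=P@E[:3,:3].T+E[:3,3]; W[d<=0]=np.nan
    return W
def proj(n,p):
    m=r.camera_model(n);K=np.array(m['K']);E=np.array(m['extrinsics'])
    q=(np.atleast_2d(p)-E[:3,3])@E[:3,:3]; q=q@K.T
    return q[:,:2]/q[:,2:]
def snap(n,tag):
    p,d=r.camera(n); cv2.imwrite(f'pics/{n}{tag}.png',p); np.save(f'pics/{n}{tag}.npy',d); return p,d,cloud(n,d)
E
python3 - <<'E'
from h import *
for n in ['top','side']:
    W=cloud(n,np.load(f'pics/{n}0.npy'))
    x,y,z=W[...,0],W[...,1],W[...,2]
    # bench
    b=(x>.3)&(x<.5)&(abs(y)<.3)&(z<.02); print(n,'bench',np.nanmedian(z[b]))
    def box(name,m):
        P=W[m]; c=cv2.minAreaRect((P[:,:2]*1000).astype(np.float32)); print(n,name,m.sum(),np.round(c[0],1),np.round(c[1],1),round(c[2],2),'z',np.round(np.percentile(P[:,2],[5,50,95]),4))
    box('full',(x>.3)&(x<.6)&(y>.2)&(y<.37)&(z>.03)&(z<.08))
    box('empty',(x>.3)&(x<.6)&(y<-.12)&(y>-.4)&(z>.03)&(z<.08))
    box('house',(x>.3)&(x<1.2)&(y<.3)&(y>-.4)&(z>.134)&(z<.15))
    box('handle',(x>.45)&(x<.57)&(y<.15)&(y>-.15)&(z>.1)&(z<.13))
    box('bottle',(x>.35)&(x<.7)&(y<.65)&(y>.4)&(z>.03)&(z<.2))
    box('wrench',(x>.2)&(x<.48)&(y<.15)&(y>-.15)&(z>.004)&(z<.03))
E
```

```text
top bench 0.00020056505788323964
top full 1208 [534.3 309.7] [ 57.8 119.7] 80.42 z [0.0369 0.0443 0.0629]
top empty 1240 [ 516.8 -274.3] [ 59.4 120.9] 76.35 z [0.0356 0.0418 0.0471]
top house 26234 [884.8 -30. ] [448.7 345.3] 3.13 z [0.1357 0.1402 0.1449]Traceback (most recent call last):
  File "<stdin>", line 12, in <module>
  File "<stdin>", line 8, in box
    return _quantile_unchecked(
        a, q, axis, out, overwrite_input, method, keepdims, weights)
    return _ureduce(a,
                    func=_quantile_ureduce_func,
    ...<5 lines>...
                    overwrite_input=overwrite_input,
                    method=method)
    r = func(a, **kwargs)
    result = _quantile(arr,
                       quantiles=q,
    ...<2 lines>...
                       out=out,
                       weights=wgt)
    slices_having_nans = np.isnan(arr[-1, ...])
                                  ~~~^^^^^^^^^
IndexError: index -1 is out of bounds for axis 0 with size 0
```

```bash
python3 - <<'E'
from h import *
from scipy.optimize import minimize
for n in ['top','side']:
    W=cloud(n,np.load(f'pics/{n}0.npy'))
    x,y,z=W[...,0],W[...,1],W[...,2]
    for nm,m in dict(full=(x>.3)&(x<.64)&(y>.2)&(y<.38)&(z>.03)&(z<.08),handle=(x>.5)&(x<.7)&(y<.15)&(y>-.15)&(z>.1)&(z<.128),bottle=(x>.35)&(x<.8)&(y<.65)&(y>.4)&(z>.03)&(z<.2),wrench=(x>.2)&(x<.56)&(y<.15)&(y>-.15)&(z>.004)&(z<.03),house=(x>.6)&(x<1.2)&(y<.3)&(y>-.4)&(z>.136)&(z<.146)).items():
        P=W[m]
        if len(P)<20: print(n,nm,len(P)); continue
        c=cv2.minAreaRect((P[:,:2]*1000).astype(np.float32)); print(n,nm,len(P),np.round(c[0],1),np.round(c[1],1),round(c[2],2),'z',np.round(np.percentile(P[:,2],[5,50,95]),4))
p=cv2.imread('pics/top0.png'); cv2.imwrite('pics/topcrop.png',cv2.resize(p[150:330,200:520],None,fx=2.5,fy=2.5,interpolation=cv2.INTER_CUBIC))
p=cv2.imread('pics/side0.png'); cv2.imwrite('pics/sidecrop.png',cv2.resize(p[170:340,330:530],None,fx=3.5,fy=3.5,interpolation=cv2.INTER_CUBIC))
E
```

```text
top full 1208 [534.3 309.7] [ 57.8 119.7] 80.42 z [0.0369 0.0443 0.0629]
top handle 825 [645.1  -9.3] [ 78.5 281.2] 0.53 z [0.1051 0.1244 0.1277]
top bottle 1393 [614.9 499.2] [85.2 85.1] 19.77 z [0.0474 0.1196 0.1719]
top wrench 2374 [379.4  -0. ] [357.7 299.9] 0.01 z [0.0041 0.0055 0.0099]
top house 24075 [885.2 -29.8] [445.5 345. ] 3.13 z [0.1368 0.1404 0.1444]
side full 1242 [529.8 305.6] [ 61.4 122. ] 81.48 z [0.0336 0.0448 0.0607]
side handle 2070 [644.8  -7.2] [282.2  91.2] 85.78 z [0.1031 0.1201 0.1274]
side bottle 1875 [606.6 485.2] [67.3 86.1] 72.66 z [0.0377 0.1025 0.1678]
side wrench 848 [380.4  -2.3] [358.4 293.9] 0.07 z [0.0042 0.0066 0.0095]
side house 22413 [892.8 -30.7] [424.9 347.3] 3.26 z [0.1372 0.1396 0.142 ]
```

View pics/topcrop.png

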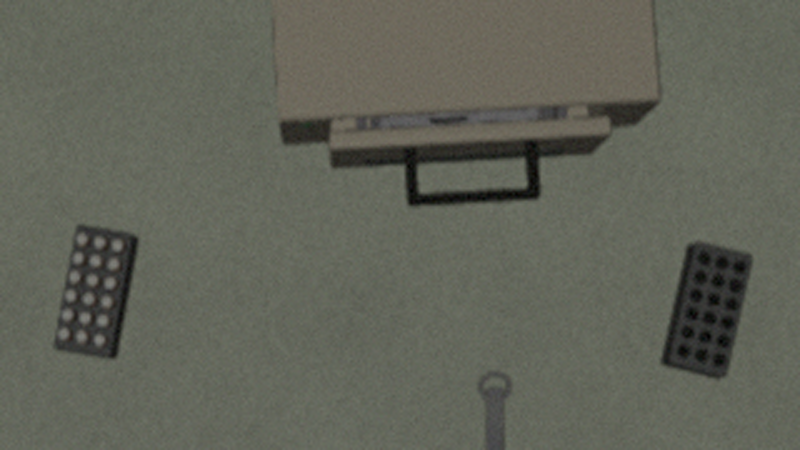

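View pics/sidecrop.png

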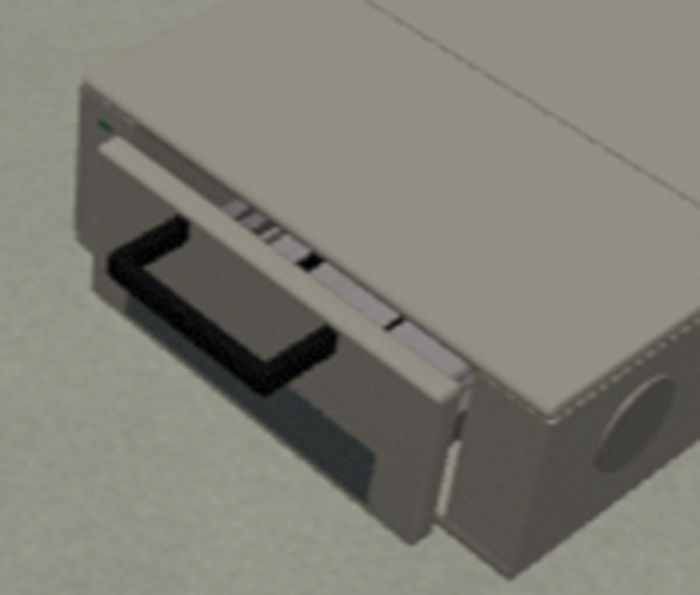

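```bash
python3 - <<'E'
from h import *
from scipy.optimize import least_squares
def plane(n,uv,z):
    m=r.camera_model(n);K=np.array(m['K']);E=np.array(m['extrinsics'])
    d=np.c_[uv,np.ones(len(uv))]@np.linalg.inv(K).T@E[:3,:3].T
    t=(z-E[2,3])/d[:,2]; return E[:3,3]+d*t[:,None]
for n,roi in [('top',(350,200,425,240)),('side',(350,225,440,290))]:
    p=cv2.imread(f'pics/{n}0.png').max(2); W=cloud(n,np.load(f'pics/{n}0.npy'))
    m=np.zeros(p.shape,bool); a,b,c,d=roi; m[b:d,a:c]=p[b:d,a:c]<45
    v,u=np.nonzero(m)
    P=plane(n,np.c_[u,v].astype(float),.126 if n=='top' else .122)
    Q=W[m]; Q=Q[(Q[:,2]>.1)]
    for nm,A in [('plane',P),('cloud',Q)]:
        yaw=np.deg2rad(3.2); c_,s_=np.cos(yaw),np.sin(yaw)
        X=A[:,0]*c_+A[:,1]*s_; Y=-A[:,0]*s_+A[:,1]*c_
        print(n,nm,len(A),'X pct',np.round(np.percentile(X,[1,5,25,50,95,99]),4),'Y',np.round(np.percentile(Y,[.5,2,98,99.5]),4),'z',np.round(np.percentile(A[:,2],[10,50,90]),4))
        # bar: lowest-X 14mm
        bar=(X<np.percentile(X,1)+.011); f=np.polyfit(A[bar,1],A[bar,0],1); print('  bar slope deg',-np.rad2deg(np.arctan(f[0])),'mean',A[bar].mean(0).round(4))
# housing fit with percentiles
for n in ['top','side']:
    W=cloud(n,np.load(f'pics/{n}0.npy')); m=(W[...,0]>.6)&(W[...,0]<1.2)&(W[...,1]<.3)&(W[...,1]>-.4)&(W[...,2]>.136)&(W[...,2]<.146)
    m=cv2.morphologyEx(m.astype(np.uint8),cv2.MORPH_OPEN,np.ones((9,9)))>0
    A=W[m]
    for deg in [2.6,2.9,3.2,3.5,3.8]:
        yaw=np.deg2rad(deg); c_,s_=np.cos(yaw),np.sin(yaw)
        X=A[:,0]*c_+A[:,1]*s_; Y=-A[:,0]*s_+A[:,1]*c_
        print(n,deg,np.round(np.percentile(X,[.2,99.8]),4),np.round(np.percentile(Y,[.2,99.8]),4), 'ext',np.ptp(np.percentile(Y,[.2,99.8])).round(4))
E
```

```text
top plane 554 X pct [0.6042 0.6054 0.6102 0.6413 0.6536 0.6555] Y [-0.1593 -0.1528  0.0006  0.0054] z [0.126 0.126 0.126]
  bar slope deg 3.378646894990213 mean [ 0.612  -0.0443  0.126 ]
top cloud 358 X pct [0.6048 0.6053 0.6082 0.612  0.6561 0.6581] Y [-0.1376 -0.1367 -0.0195 -0.0067] z [0.12   0.1257 0.1298]
  bar slope deg 3.3453310404598775 mean [ 0.6121 -0.0445  0.1254]
side plane 847 X pct [0.5927 0.5942 0.6006 0.6084 0.6498 0.6842] Y [-0.1468 -0.1457 -0.021  -0.0196] z [0.122 0.122 0.122]
  bar slope deg 2.765539653995121 mean [ 0.6023 -0.0567  0.122 ]
side cloud 798 X pct [0.599  0.5998 0.6015 0.6062 0.6482 0.6522] Y [-0.1412 -0.1408 -0.0237 -0.0216] z [0.1141 0.1231 0.1265]
  bar slope deg 3.330764820823107 mean [ 0.6067 -0.052   0.1216]
top 2.6 [0.6894 1.0917] [-0.0163  0.0054] ext 0.0217
top 2.9 [0.6894 1.0917] [-0.022  -0.0002] ext 0.0219
top 3.2 [0.6893 1.0917] [-0.0277 -0.0038] ext 0.0239
top 3.5 [0.6892 1.0916] [-0.0334 -0.0074] ext 0.026
top 3.8 [0.6891 1.0915] [-0.0391 -0.011 ] ext 0.0281
side 2.6 [0.6822 1.0965] [-0.2431  0.0967] ext 0.3398
side 2.9 [0.6817 1.0961] [-0.2473  0.092 ] ext 0.3393
side 3.2 [0.6813 1.0955] [-0.2519  0.0874] ext 0.3393
side 3.5 [0.6805 1.0948] [-0.2564  0.0828] ext 0.3392
side 3.8 [0.6796 1.0941] [-0.2614  0.0781] ext 0.3395
```

```bash
cat >> h.py <<'E'
def go(p,yawdeg,s=None):
    """print tool-frame rel pose to get TCP to p, pointing down, jaw axis at yawdeg (or +180)"""
    s=s or r.read_state(); R0=R.from_quat(s['eef_rot']); p0=np.array(s['ee_pos'])
    best=None
    for k in (0,180):
        a=np.deg2rad(yawdeg+k); X=np.array([np.cos(a),np.sin(a),0]);Z=np.array([0,0,-1.]);Y=np.cross(Z,X)
        rv=(R0.inv()*R.from_matrix(np.c_[X,Y,Z])).as_rotvec(degrees=True)
        if best is None or np.linalg.norm(rv)<np.linalg.norm(best): best=rv
    sh=R0.inv().apply(np.array(p)-p0)
    print('t',round(s['time'],3),'rel',' '.join('%.2f'%v for v in best),' '.join('%.4f'%v for v in sh))
    return best,sh
E
python3 -c "
from h import *
go([.61,-.046,.25],3.3)"
```

```text
t 0.1 rel 0.04 0.06 62.48 -0.4164 0.5752 -0.0276
```

Emit:
carry_out(
  increments="0 0 62.5 -0.4164 0.5752 -0.028 0.045; 0 0 62.5 -0.4164 0.5752 -0.028 0.045; 0 0 62.5 -0.4164 0.5752 -0.028 0.045; 0 0 62.5 -0.4164 0.5752 -0.028 0.045; 0 0 62.5 -0.4164 0.5752 -0.028 0.045",
)

```text
time: 0.72
ee_pos: [0.4125, 0.2971, 0.2347]
eef_rot: [0.995, 0.102, -0.0, 0.0]
ft_force: [1.3, 0.2, 0.1]
width: 0.0479
```

```bash
python3 -c "
from h import *
go([.61,-.046,.25],3.3)"
```

```text
t 0.725 rel 0.05 0.04 8.41 0.1238 0.3761 -0.0150
```

Emit:
carry_out(
  increments="0 0 8.4 0.1238 0.3761 -0.015 0.045; 0 0 8.4 0.1238 0.3761 -0.015 0.045; 0 0 8.4 0.1238 0.3761 -0.015 0.045; 0 0 8.4 0.1238 0.3761 -0.015 0.045; 0 0 8.4 0.1238 0.3761 -0.015 0.045",
)

```text
time: 1.35
ee_pos: [0.5679, 0.0266, 0.2467]
eef_rot: [1.0, 0.029, -0.0, 0.0]
ft_force: [0.3, 2.2, 0.2]
width: 0.0451
```

```bash
python3 -c "
from h import *
go([.61,-.046,.20],3.3)"
```

```text
t 1.35 rel 0.04 0.03 0.04 0.0378 0.0749 0.0468
```

Emit:
carry_out(
  increments="0 0 0 0.0378 0.0749 0.047 0.045; 0 0 0 0.0378 0.0749 0.047 0.045; 0 0 0 0.0378 0.0749 0.047 0.045; 0 0 0 0.0378 0.0749 0.047 0.045; 0 0 0 0.0378 0.0749 0.047 0.045",
)

```text
time: 1.98
ee_pos: [0.6101, -0.0445, 0.2005]
eef_rot: [1.0, 0.03, 0.0, 0.0]
ft_force: [0.7, -0.8, 0.0]
width: 0.045
```

```bash
python3 - <<'E'
from h import *
for n in ['side','top']:
    p,d,W=snap(n,'1')
    s=r.read_state(); q=proj(n,[s['ee_pos']])[0]; print(n,q, s['ee_pos'],s['width'])
    u,v=int(q[0]),int(q[1]); c=p[max(0,v-70):v+70,max(0,u-80):u+80]; cv2.imwrite(f'pics/{n}1c.png',cv2.resize(c,None,fx=4,fy=4,interpolation=cv2.INTER_CUBIC)); print('origin',u-80,v-70)
E
```

```text
side [386.18591172 225.84724192] [ 0.61008477 -0.04459198  0.20045402] 0.045267451560062
origin 306 155
top [392.54709968 224.04725368] [ 0.61009517 -0.04482681  0.2004369 ] 0.04475697137478039
origin 312 154
```

View pics/side1c.png

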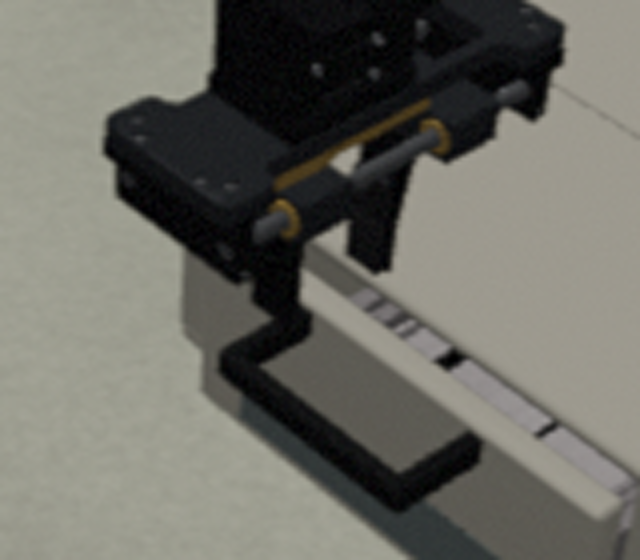

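View pics/top1c.png

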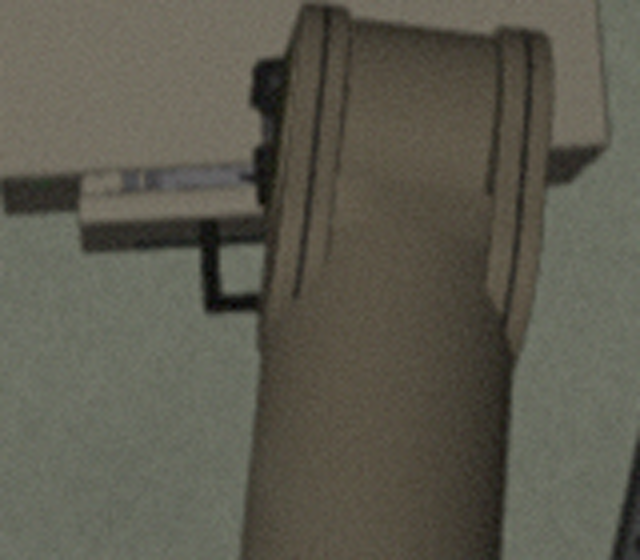

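```bash
python3 - <<'E'
from h import *
s=r.read_state(); R0=R.from_quat(s['eef_rot'])
p=cv2.imread('pics/side1.png'); o=np.array([340,195]); f=8
c=cv2.resize(p[195:270,340:440],None,fx=f,fy=f,interpolation=cv2.INTER_CUBIC)
c=np.clip(c.astype(float)*2,0,255).astype(np.uint8)
for sg in (-1,1):
    pts=[[sg*a,b,z] for a,b in [(.0225,-.0095),(.0375,-.0095),(.0375,.0095),(.0225,.0095)] for z in [0]]
    q=(proj('side',R0.apply(pts)+s['ee_pos'])-o+.5)*f
    cv2.polylines(c,[q.astype(int)],True,(0,0,255),1)
# handle hypotheses: centre and drawing
yaw=np.deg2rad(3.3); 
for (cx,cy),col in [((.6129,-.0444),(0,255,0)),((.6076,-.048),(255,255,0))]:
    pts=np.array([[-.005,.06,.126],[-.005,-.06,.126],[.005,-.06,.126],[.005,.06,.126]])
    P=np.c_[cx+pts[:,0]*np.cos(yaw)-pts[:,1]*np.sin(yaw),cy+pts[:,0]*np.sin(yaw)+pts[:,1]*np.cos(yaw),pts[:,2]]
    q=(proj('side',P)-o+.5)*f; cv2.polylines(c,[q.astype(int)],True,col,1)
cv2.imwrite('pics/side1d.png',c)
E
```

```text
(no output)
```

View pics/side1d.png

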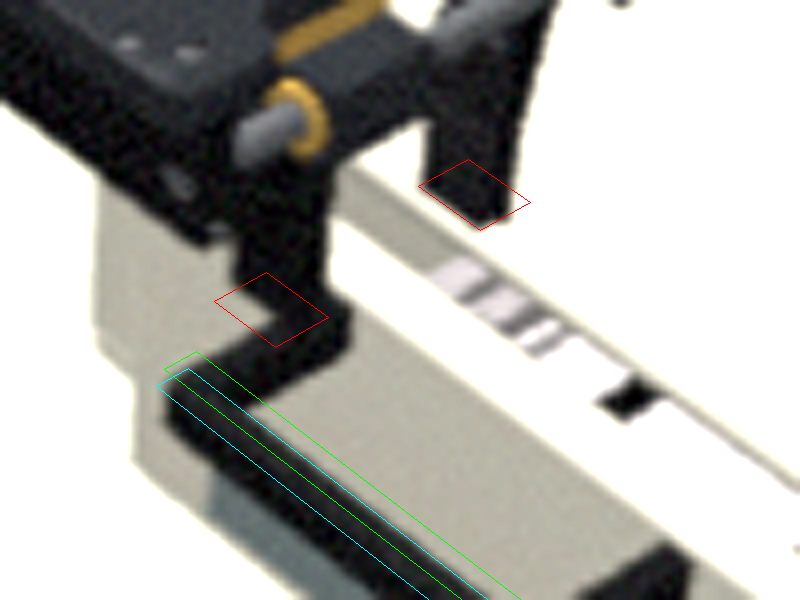

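```bash
python3 -c "
from h import *
go([.608,-.049,.102],3.3)"
```

```text
t 2.075 rel 0.01 -0.03 0.13 -0.0024 0.0040 0.0984
```

Emit:
carry_out(
  increments="0 0 0 -0.0024 0.004 0.04 0.045; 0 0 0 -0.0024 0.004 0.07 0.045; 0 0 0 -0.0024 0.004 0.0984 0.045; 0 0 0 -0.0024 0.004 0.0984 0.0; 0 0 0 -0.0024 0.004 0.0984 0.0",
  squeeze=25,
)

```text
time: 2.7
ee_pos: [0.6087, -0.0487, 0.1035]
eef_rot: [1.0, 0.03, 0.001, 0.0]
ft_force: [0.9, 0.3, 1.0]
width: 0.032
```

Emit:
carry_out(
  increments="0 0 0 0 0 0 0; 0 0 0 0 0 0 0; 0 0 0 -0.015 0 0 0; 0 0 0 -0.04 0 0 0; 0 0 0 -0.065 0 0 0",
  squeeze=25,
)

```text
time: 3.32
ee_pos: [0.545, -0.052, 0.1046]
eef_rot: [1.0, 0.03, 0.003, -0.0]
ft_force: [4.3, 2.9, 6.7]
width: 0.0099
```

Emit:
carry_out(
  increments="0 0 0 -0.03 0 0 0; 0 0 0 -0.055 0 0 0; 0 0 0 -0.08 0 0 0; 0 0 0 -0.095 0 0 0; 0 0 0 -0.1 0 0 0",
)

```text
time: 3.95
ee_pos: [0.4502, -0.0573, 0.1052]
eef_rot: [0.999, 0.031, 0.01, -0.0]
ft_force: [44.0, 2.9, -38.3]
width: 0.0099
```

```bash
python3 - <<'E'
from h import *
s=r.read_state(); print(s['ee_pos'],s['ft_force'],s['time'])
p,d,W=snap('side','2')
cv2.imwrite('pics/side2c.png',np.clip(cv2.resize(p[160:360,290:530],None,fx=3,fy=3,interpolation=cv2.INTER_CUBIC).astype(float)*1.5,0,255))
E
```

```text
[ 0.45015307 -0.05726628  0.10516591] [ 43.95700602   2.91136279 -38.29944064] 3.95[ WARN:0@1.819] global loadsave.cpp:1063 imwrite_ Unsupported depth image for selected encoder is fallbacked to CV_8U.
```

View pics/side2c.png

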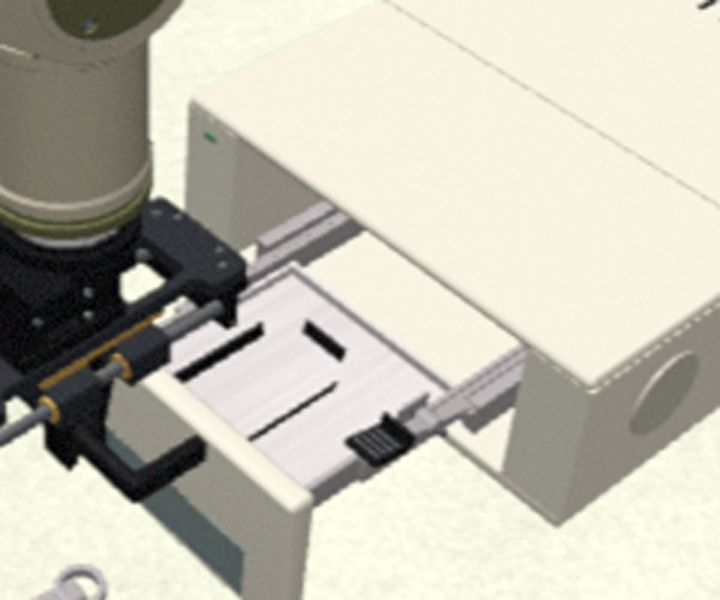

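Emit:
carry_out(
  increments="0 0 0 0.001 0 0 0; 0 0 0 0.001 0 0 0.045; 0 0 0 0.001 0 0 0.045; 0 0 0 0.001 0 0 0.045; 0 0 0 0.001 0 -0.03 0.045",
)

```text
time: 4.62
ee_pos: [0.4492, -0.0574, 0.1342]
eef_rot: [0.999, 0.031, 0.008, 0.0]
ft_force: [-0.1, -0.0, 1.3]
width: 0.0406
```

```bash
python3 - <<'E'
from h import *
s=r.read_state(); print(s['ee_pos'],s['ft_force'],s['width'])
W=cloud('side',np.load('pics/side2.npy'))
p=cv2.imread('pics/side2.png').max(2)
m=np.zeros_like(p,bool); m[292:320,400:432]=p[292:320,400:432]<45
P=W[m]; print(len(P),np.round(np.percentile(P,[5,25,50,75,95],axis=0),4))
go([.30,.31,.25],80.4)
go([.45,.2,.25],80.4)
E
```

```text
[ 0.44924493 -0.05736224  0.13423746] [-0.11844971 -0.01847391  1.28290771] 0.04062086443784288
171 [[ 0.5903 -0.1543  0.0796]
 [ 0.5976 -0.1508  0.0826]
 [ 0.6107 -0.1439  0.0847]
 [ 0.6194 -0.1378  0.0867]
 [ 0.6226 -0.1319  0.0885]]
t 4.625 rel 0.65 -0.77 -76.88 -0.1245 -0.3758 -0.1180
t 4.625 rel 0.65 -0.77 -76.88 0.0184 -0.2568 -0.1156
```

```bash
python3 - <<'E'
from h import *
go([.531,.307,.20],80.4)
E
```

```text
t 4.625 rel 0.65 -0.77 -76.88 0.1050 -0.3586 -0.0642
```

Emit:
carry_out(
  increments="0 0 0 0.0 0 -0.05 0.087; 0.6 -0.8 -76.9 0.105 -0.3586 -0.064 0.087; 0.6 -0.8 -76.9 0.105 -0.3586 -0.064 0.087; 0.6 -0.8 -76.9 0.105 -0.3586 -0.064 0.087; 0.6 -0.8 -76.9 0.105 -0.3586 -0.064 0.087",
)

```text
time: 5.25
ee_pos: [0.5039, 0.1883, 0.1949]
eef_rot: [0.918, 0.397, 0.004, 0.0]
ft_force: [0.6, -1.2, 1.0]
width: 0.0841
```

```bash
python3 - <<'E'
from h import *
go([.531,.307,.12],80.4)
E
```

```text
t 5.25 rel 0.31 -0.34 -33.56 0.1046 -0.0617 0.0755
```

Emit:
carry_out(
  increments="0.3 -0.3 -33.6 0.1046 -0.0617 0 0.087; 0.3 -0.3 -33.6 0.1046 -0.0617 0 0.087; 0.3 -0.3 -33.6 0.1046 -0.0617 0.04 0.087; 0.3 -0.3 -33.6 0.1046 -0.0617 0.0755 0.087; 0.3 -0.3 -33.6 0.1046 -0.0617 0.0755 0.087",
)

```text
time: 5.88
ee_pos: [0.5295, 0.306, 0.1174]
eef_rot: [0.764, 0.646, -0.002, -0.0]
ft_force: [-0.5, -0.4, 0.4]
width: 0.0869
```

```bash
python3 - <<'E'
from h import *
for n in ['side','top']:
    p,d,W=snap(n,'3'); s=r.read_state(); print(s['ee_pos'],R.from_quat(s['eef_rot']).as_matrix()[:,0].round(4),np.round(s['joint_positions'],3))
    q=proj(n,[s['ee_pos']])[0]; u,v=int(q[0]),int(q[1]); print(u,v)
    c=cv2.resize(p[v-55:v+55,u-70:u+70],None,fx=5,fy=5,interpolation=cv2.INTER_CUBIC)
    cv2.imwrite(f'pics/{n}3c.png',np.clip(c*1.6,0,255).astype(np.uint8))
E
```

```text
[0.53065469 0.30660255 0.11974068] [ 1.672e-01  9.859e-01 -8.000e-04] [-0.751  0.38   0.191  1.629 -0.077  1.141  0.862]
244 181
[0.53146911 0.30706467 0.12118525] [0.1673 0.9859 0.0011] [-0.751  0.379  0.191  1.628 -0.077  1.141  0.862]
232 264
```

View pics/side3c.png

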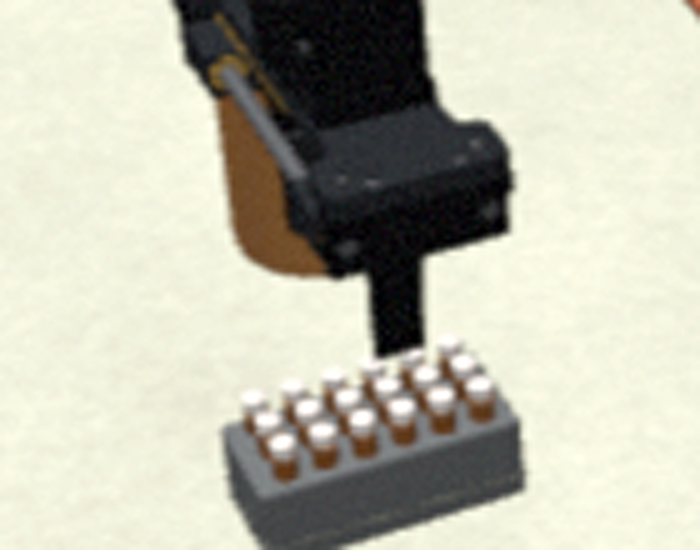

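View pics/top3c.png

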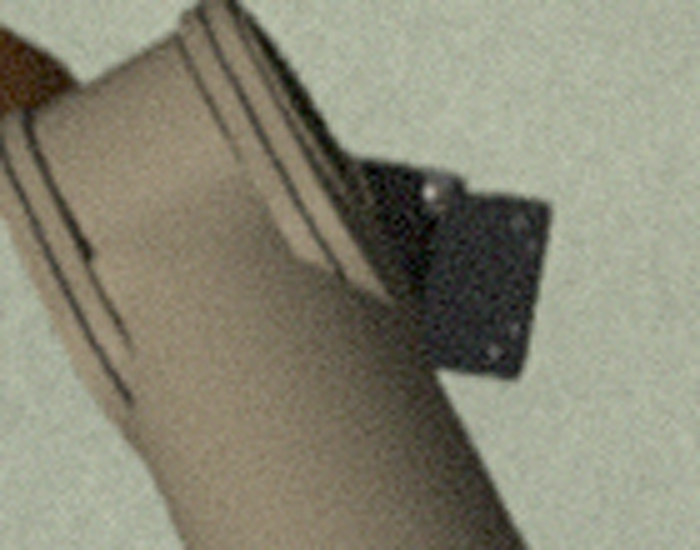

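```bash
cat >> h.py <<'E'
def rectpts(c,yaw,L,Wd,z):
    a=np.deg2rad(yaw); q=np.array([[L/2,Wd/2],[L/2,-Wd/2],[-L/2,-Wd/2],[-L/2,Wd/2]])
    M=np.array([[np.cos(a),-np.sin(a)],[np.sin(a),np.cos(a)]]); return np.c_[q@M.T+np.array(c),np.full(4,z)]
E
python3 - <<'E'
from h import *
n='side'; p=cv2.imread('pics/side3.png'); o=np.array([205,180]); f=8
c=np.clip(cv2.resize(p[180:250,205:295],None,fx=f,fy=f,interpolation=cv2.INTER_CUBIC).astype(float)*1.6,0,255).astype(np.uint8)
def dr(P,col): cv2.polylines(c,[((proj(n,P)-o+.5)*f).astype(int)],True,col,1)
for ctr,yaw,col in [((.5298,.3056),-8.5,(0,255,0)),((.5320,.3070),-9.6,(0,0,255))]:
    for z in (0,.042): dr(rectpts(ctr,yaw,.12,.056,z),col)
s=r.read_state(); R0=R.from_quat(s['eef_rot'])
for sg in(1,-1): dr(R0.apply([[sg*a,b,0] for a,b in [(.0435,-.0095),(.0585,-.0095),(.0585,.0095),(.0435,.0095)]])+np.array([.5307,.3066,.1197]),(255,0,0))
cv2.imwrite('pics/side3d.png',c)
E
```

```text
(no output)
```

View pics/side3d.png

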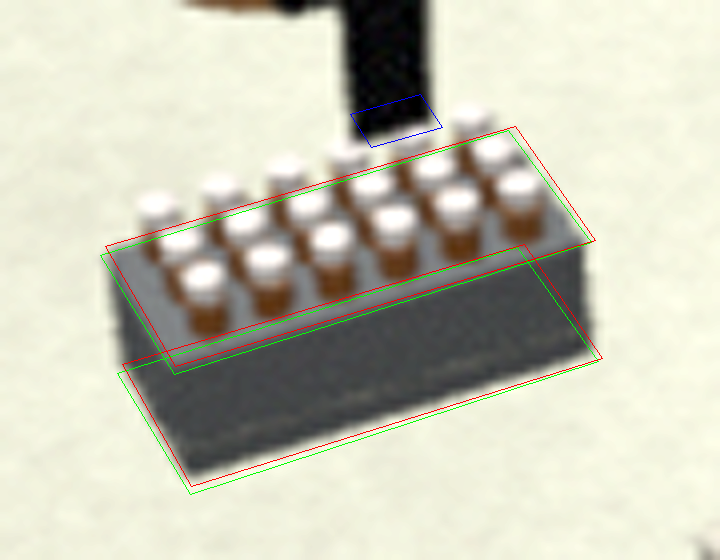

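```bash
python3 - <<'E'
from h import *
go([.5325,.308,.015],80.4)
E
```

```text
t 5.975 rel 0.06 -0.06 -0.03 0.0010 0.0008 0.1062
```

Emit:
carry_out(
  increments="0 0 0 0.001 0.0008 0.04 0.087; 0 0 0 0.001 0.0008 0.08 0.087; 0 0 0 0.001 0.0008 0.1 0.087; 0 0 0 0.001 0.0008 0.1062 0.087; 0 0 0 0.001 0.0008 0.1062 0.0",
  squeeze=20,
)

```text
time: 6.6
ee_pos: [0.5333, 0.3085, 0.0162]
eef_rot: [0.764, 0.645, 0.002, 0.0]
ft_force: [1.0, 0.1, 0.5]
width: 0.0827
```

Emit:
carry_out(
  increments="0 0 0 0 0 0 0; 0 0 0 0 0 0 0; 0 0 0 0 0 0 0; 0 0 0 0 0 0 0; 0 0 0 0 0 -0.01 0",
)

```text
time: 7.22
ee_pos: [0.5324, 0.3079, 0.0256]
eef_rot: [0.764, 0.645, 0.0, -0.0]
ft_force: [-0.2, -0.1, -3.0]
width: 0.0559
```

```bash
python3 - <<'E'
from h import *
s=r.read_state(); print(s['ee_pos'],R.from_quat(s['eef_rot']).as_matrix().round(4).tolist(),s['ft_force'],s['width'],s['time'])
E
```

```text
[0.53244864 0.30792119 0.02555977] [[0.1675, 0.9859, 0.0006], [0.9859, -0.1675, 0.0005], [0.0006, 0.0005, -1.0]] [-0.22568472 -0.07583501 -2.98183349] 0.05587107707941847 7.225
```

Emit:
carry_out(
  increments="0 0 0 0 0 -0.03 0; 0 0 0 0 0 -0.08 0; 0 0 0 0 0 -0.13 0; 0 0 0 0 0 -0.175 0; 0 0 0 0 0 -0.175 0",
)

```text
time: 7.85
ee_pos: [0.5339, 0.3086, 0.2049]
eef_rot: [0.764, 0.645, 0.004, 0.0]
ft_force: [0.2, -1.0, -3.5]
width: 0.0557
```

```bash
python3 - <<'E'
from h import *
for n,(a,b,c,d),f in [('side',(330,200,460,310),6),('top',(310,160,470,320),5)]:
    p,D,W=snap(n,'4'); cv2.imwrite(f'pics/{n}4c.png',np.clip(cv2.resize(p[b:d,a:c],None,fx=f,fy=f,interpolation=cv2.INTER_CUBIC).astype(float)*1.5,0,255).astype(np.uint8))
s=r.read_state(); print(s['ee_pos'],s['ft_force'],s['width'])
E
```

```text
[0.53200257 0.30767488 0.20026839] [ 0.58568045  0.11679435 -3.3871476 ] 0.055775918944790066
```

View pics/side4c.png

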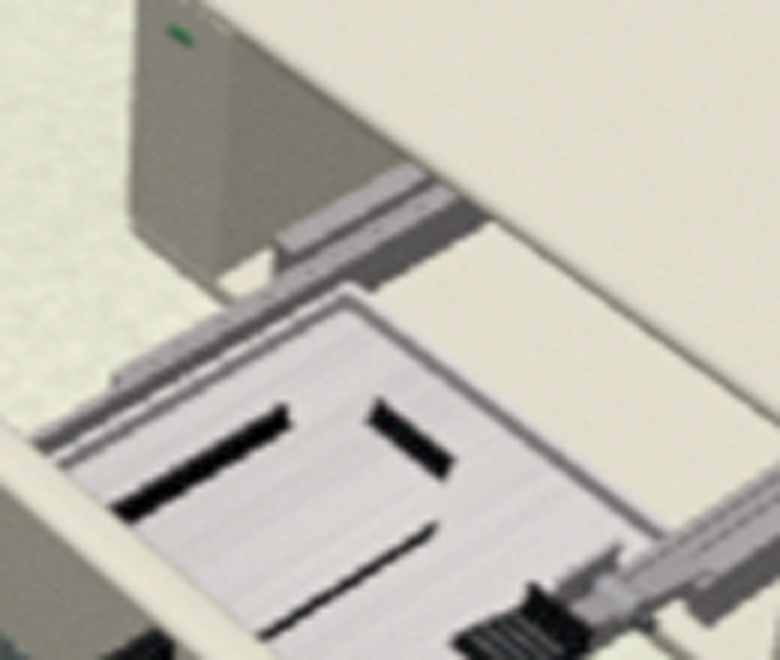

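View pics/top4c.png

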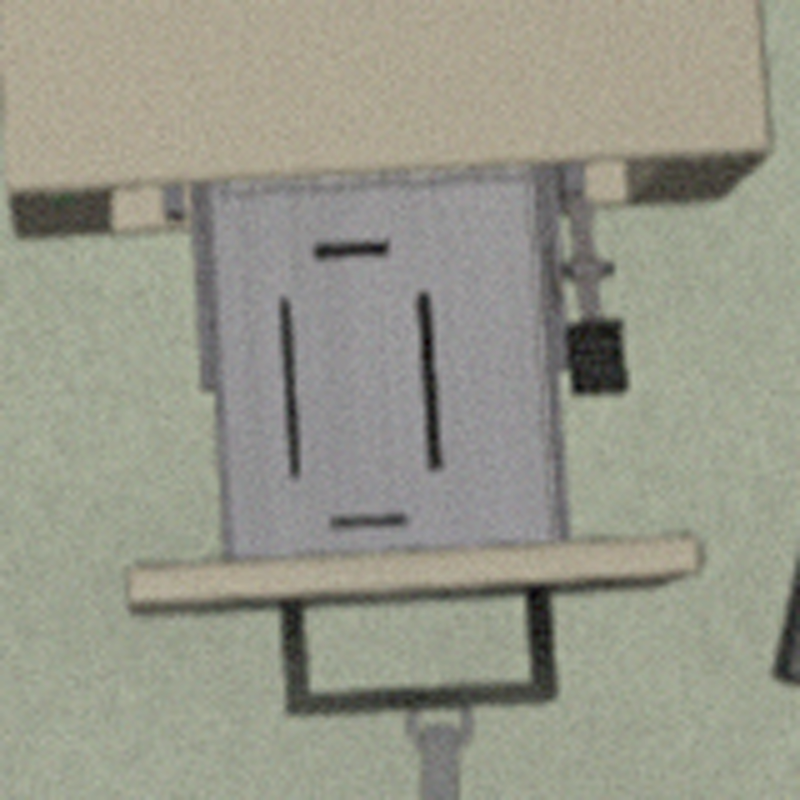

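```bash
python3 - <<'E'
from h import *
def plane(n,uv,z):
    m=r.camera_model(n);K=np.array(m['K']);E=np.array(m['extrinsics'])
    d=np.c_[uv,np.ones(len(uv))]@np.linalg.inv(K).T@E[:3,:3].T
    t=(z-E[2,3])/d[:,2]; return (E[:3,3]+d*t[:,None])
# top
def comps(n,roi,th,amin):
    p=cv2.imread(f'pics/{n}4.png').max(2); a,b,c,d=roi
    m=(p[b:d,a:c]<th).astype(np.uint8); k,l,st,ce=cv2.connectedComponentsWithStats(m)
    for i in range(1,k):
        if st[i,4]<amin: continue
        v,u=np.nonzero(l==i); w=1
        uv=np.c_[u+a,v+b].astype(float)
        P=plane(n,uv,.0445); c=P.mean(0); U,S,V=np.linalg.svd((P-c)[:,:2]); ang=np.rad2deg(np.arctan2(V[0,1],V[0,0]))
        ang=(ang+90)%180-90
        pr=(P-c)[:,:2]@V[0]
        print(n,'n',len(uv),'uv',uv.mean(0).round(2),'xy',c[:2].round(4),'ang',ang.round(2),'len',np.ptp(pr).round(4))
p=cv2.imread('pics/top4.png').max(2); print(p[220:260,375].tolist())
for th in (60,70,80): comps('top',(358,203,412,268),th,8); print()
p=cv2.imread('pics/side4.png').max(2)
for th in (60,): comps('side',(345,260,410,310),th,8)
E
```

```text
[95, 100, 96, 98, 98, 100, 96, 98, 94, 96, 101, 102, 96, 98, 101, 98, 97, 99, 94, 101, 98, 101, 96, 96, 96, 100, 98, 100, 100, 94, 99, 95, 96, 102, 98, 95, 104, 101, 98, 99]
top n 30 uv [379.57 209.53] xy [ 0.6683 -0.0291] ang -88.74 len 0.0335
top n 63 uv [367.62 237.68] xy [ 0.6005 -0.    ] ang 3.44 len 0.0817
top n 81 uv [395.47 236.2 ] xy [ 0.604  -0.0662] ang 3.0 len 0.0817
top n 17 uv [384.29 263.76] xy [ 0.5383 -0.0389] ang -86.54 len 0.0308

top n 37 uv [379.59 209.62] xy [ 0.6681 -0.0292] ang -86.02 len 0.0339
top n 78 uv [367.53 236.95] xy [6.023e-01 2.000e-04] ang 3.34 len 0.0817
top n 98 uv [395.45 236.1 ] xy [ 0.6043 -0.0662] ang 3.03 len 0.0817
top n 28 uv [383.36 263.68] xy [ 0.5386 -0.0367] ang -86.88 len 0.0332

top n 52 uv [379.46 209.27] xy [ 0.6689 -0.0289] ang -86.96 len 0.0339
top n 115 uv [395.46 235.98] xy [ 0.6046 -0.0662] ang 3.1 len 0.0842
top n 89 uv [367.55 237.04] xy [6.021e-01 1.000e-04] ang 2.98 len 0.0865
top n 40 uv [382.62 263.85] xy [ 0.5381 -0.035 ] ang -88.07 len 0.0355

side n 22 uv [353.05 264.82] xy [0.6088 0.0372] ang 3.07 len 0.0444
side n 59 uv [398.02 272.93] xy [ 0.6652 -0.0315] ang -89.86 len 0.0362
side n 123 uv [363.33 277.28] xy [ 0.6037 -0.0015] ang 3.41 len 0.0728
side n 34 uv [387.29 296.88] xy [ 0.6076 -0.0676] ang 3.1 len 0.0687
side n 39 uv [353.67 307.56] xy [ 0.5405 -0.0519] ang -20.68 len 0.0208
side n 17 uv [407.88 306.65] xy [ 0.6222 -0.1083] ang 46.31 len 0.0126
```

```bash
python3 - <<'E'
from h import *
go([.600,-.036,.20],93.2)
E
```

```text
t 7.95 rel 0.01 -0.02 -12.84 -0.3274 0.1246 0.0002
```

Emit:
carry_out(
  increments="0 0 -3 -0.03 0.0114 0 0; 0 0 -5 -0.075 0.0285 0 0; 0 0 -7 -0.12 0.0457 0 0; 0 0 -9 -0.165 0.0628 0 0; 0 0 -11 -0.21 0.08 0 0",
)

```text
time: 8.57
ee_pos: [0.5747, 0.0855, 0.1983]
eef_rot: [0.698, 0.716, -0.001, -0.001]
ft_force: [0.6, 0.1, -2.7]
width: 0.0559
```

```bash
python3 - <<'E'
from h import *
go([.600,-.036,.15],93.2)
E
```

```text
t 8.575 rel -0.17 0.03 -1.77 -0.1220 0.0224 0.0482
```

Emit:
carry_out(
  increments="-0.2 0 -1.8 -0.045 0.008 0.0 0; -0.2 0 -1.8 -0.085 0.016 0.01 0; -0.2 0 -1.8 -0.115 0.022 0.03 0; -0.2 0 -1.8 -0.122 0.0224 0.048 0; -0.2 0 -1.8 -0.122 0.0224 0.048 0",
)

```text
time: 9.2
ee_pos: [0.5982, -0.0357, 0.1475]
eef_rot: [0.687, 0.727, -0.002, -0.001]
ft_force: [0.0, 0.2, -2.7]
width: 0.056
```

```bash
python3 - <<'E'
from h import *
go([.600,-.036,.080],93.2)
E
```

```text
t 9.2 rel -0.26 0.02 0.01 -0.0004 0.0020 0.0675
```

Emit:
carry_out(
  increments="-0.2 0 0 -0.0004 0.002 0.02 0; -0.2 0 0 -0.0004 0.002 0.04 0; -0.2 0 0 -0.0004 0.002 0.06 0; -0.2 0 0 -0.0004 0.002 0.0675 0; -0.2 0 0 -0.0004 0.002 0.0675 0",
)

```text
time: 9.82
ee_pos: [0.5999, -0.035, 0.0801]
eef_rot: [0.687, 0.727, -0.001, -0.001]
ft_force: [0.2, 0.2, -2.1]
width: 0.0557
```

```bash
python3 - <<'E'
from h import *
n='side'; p,D,W=snap(n,'5'); s=r.read_state(); print(s['ee_pos'],s['width'],s['ft_force'])
R0=R.from_quat(s['eef_rot']); print(R0.as_matrix().round(4).tolist())
o=np.array([325,215]); f=7
c=np.clip(cv2.resize(p[215:315,325:440],None,fx=f,fy=f,interpolation=cv2.INTER_CUBIC).astype(float)*1.6,0,255).astype(np.uint8); c0=c.copy()
def dr(P,col): cv2.polylines(c,[((proj(n,P)-o+.5)*f).astype(int)],True,col,1)
X=R0.as_matrix()[:,0]; yaw=np.rad2deg(np.arctan2(X[1],X[0]))-90; e=np.array(s['ee_pos']); print(yaw)
for z in (-.0155,.0265): dr(rectpts(e[:2],yaw,.12,.056,e[2]+z),(0,0,255))
dr(rectpts((.600,-.036),3.2,.125,.061,.04),(0,255,0)); dr(rectpts((.600,-.036),3.2,.131,.067,.049),(0,255,0))
cv2.imwrite('pics/side5c.png',np.vstack([c]))
cv2.imwrite('pics/side5r.png',c0)
E
```

```text
[ 0.60029745 -0.03537001  0.080694  ] 0.05577615500308355 [ 0.79653562  0.2232117  -3.37592613]
[[-0.0568, 0.9984, -0.0005], [0.9984, 0.0568, -0.0002], [-0.0001, -0.0005, -1.0]]
3.254663154418054
```

View pics/side5c.png

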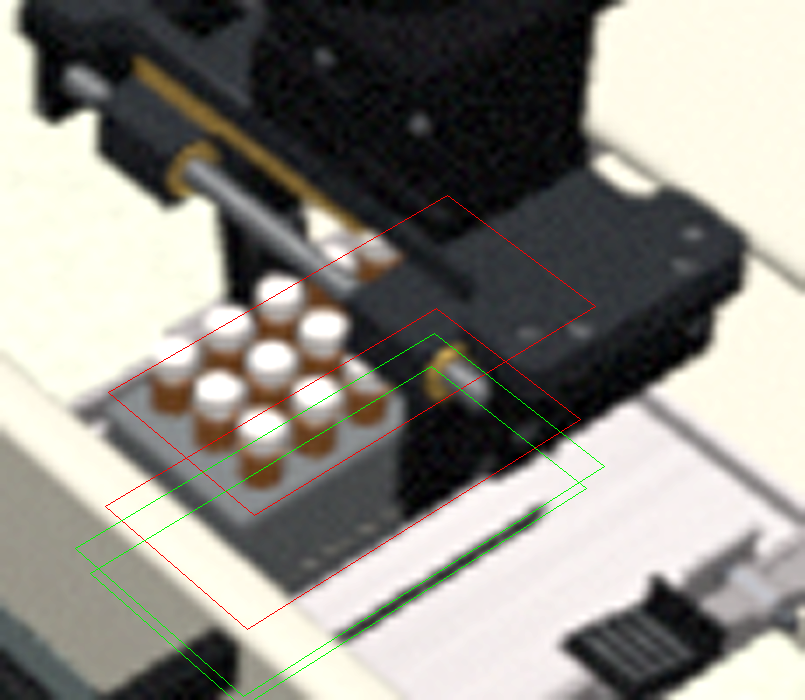

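```bash
python3 - <<'E'
from h import *
p=cv2.imread('pics/side5.png')
c=np.clip(cv2.resize(p[262:312,335:410],None,fx=10,fy=10,interpolation=cv2.INTER_CUBIC).astype(float)*2.2,0,255).astype(np.uint8)
for i in range(0,75,5): cv2.putText(c,str(335+i),(i*10,8),0,.3,(0,0,255),1); cv2.line(c,(i*10+5,0),(i*10+5,500),(0,0,255) if i%10==0 else (0,100,200),1)
for i in range(0,50,5): cv2.putText(c,str(262+i),(0,i*10+5),0,.3,(0,0,255),1); cv2.line(c,(0,i*10+5),(750,i*10+5),(0,0,255)if i%10==0 else (0,100,200),1)
cv2.imwrite('pics/side5z.png',c)
s=r.read_state(); e=np.array([.6003,-.0354,.0807])
for z in (-.0155,.0265): print(z,proj('side',rectpts(e[:2],3.25,.12,.056,e[2]+z)).round(1).tolist())
E
```

```text
-0.0155 [[386.9, 258.6], [407.5, 274.5], [359.8, 304.4], [339.6, 286.9]]
0.0265 [[388.5, 242.4], [409.6, 258.3], [360.8, 288.1], [340.0, 270.6]]
```

View pics/side5z.png

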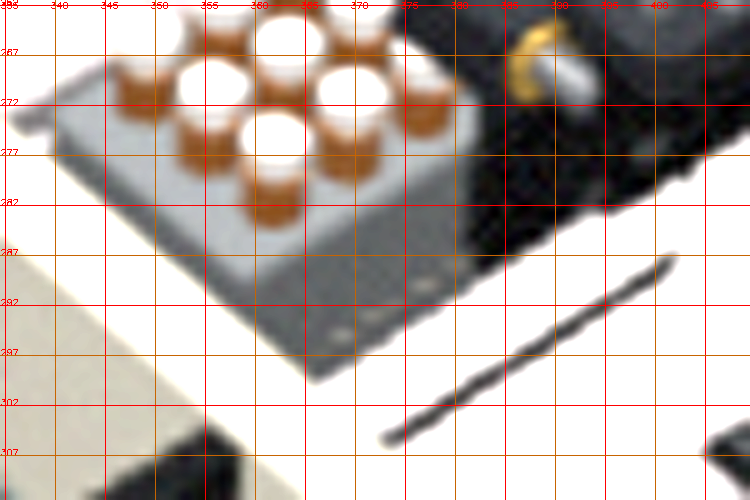

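```bash
python3 - <<'E'
from h import *
from scipy.optimize import minimize
for n,f,ctr in [('top','0',(238,267)),('side','0',(249,217))]:
    p=cv2.imread(f'pics/{n}{f}.png').astype(float); u0,v0=ctr; a,b,c,d=u0-45,v0-45,u0+45,v0+45
    sub=p[b:d,a:c]; bg=np.median(p[b:d,a:c].reshape(-1,3),0)
    m=(np.abs(sub-bg).max(2)>22).astype(np.uint8); 
    m=cv2.morphologyEx(m,cv2.MORPH_OPEN,np.ones((2,2)));k,l,st,ce=cv2.connectedComponentsWithStats(m)
    i=l[45,45] or 1+np.argmax(st[1:,4]); m=(l==i).astype(np.uint8); m=cv2.morphologyEx(m,cv2.MORPH_CLOSE,np.ones((5,5)))
    S=8; M=cv2.resize(m,None,fx=S,fy=S,interpolation=cv2.INTER_LINEAR)
    M=(cv2.resize(m.astype(np.float32),None,fx=S,fy=S,interpolation=cv2.INTER_LINEAR)>.5)
    print(n,'area',m.sum(),st[i])
    def mask(q):
        c2=q[:2]; P=[rectpts(c2,q[2],.12,.056,z) for z in (0,.042)]
        im=np.zeros(M.shape,np.uint8)
        h=cv2.convexHull((((proj(n,np.vstack(P))-[a,b]+.5)*S)*16).astype(np.int32).reshape(-1,1,2)); cv2.fillConvexPoly(im,h,1,shift=4)
        # vials
        th=np.deg2rad(q[2]); ex=np.array([np.cos(th),np.sin(th)]);ey=np.array([-ex[1],ex[0]])
        for i in range(6):
            for j in range(3):
                cc=np.array(c2)+ex*(i-2.5)*.0185+ey*(j-1)*.0165
                ang=np.linspace(0,6.28,12); ring=np.c_[cc[0]+.0055*np.cos(ang),cc[1]+.0055*np.sin(ang)]
                h=cv2.convexHull(((proj(n,np.vstack([np.c_[ring,np.full(12,z)] for z in(.042,.06)]))-[a,b]+.5)*S*16).astype(np.int32).reshape(-1,1,2)); cv2.fillConvexPoly(im,h,1,shift=4)
        return im>0
    cost=lambda q:(mask([q[0]/1000,q[1]/1000,q[2]])^M).sum()/S/S
    best=min((minimize(cost,[532,308,y0],method='Nelder-Mead',options=dict(initial_simplex=[[532,308,y0],[538,308,y0],[532,314,y0],[532,308,y0+4]])) for y0 in(-10,-8.)),key=lambda t:t.fun)
    print(n,best.x.round(2),best.fun)
    vis=(p[b:d,a:c]*1.5).clip(0,255).astype(np.uint8); vis=cv2.resize(vis,None,fx=S,fy=S,interpolation=cv2.INTER_CUBIC)
    mm=mask([best.x[0]/1000,best.x[1]/1000,best.x[2]]).astype(np.uint8); cs,_=cv2.findContours(mm,0,2); cv2.drawContours(vis,cs,-1,(0,0,255),1)
    cs,_=cv2.findContours(M.astype(np.uint8),0,2); cv2.drawContours(vis,cs,-1,(0,255,0),1)
    cv2.imwrite(f'pics/{n}fit.png',vis[120:600,120:600])
a,b=cv2.imread('pics/topfit.png'),cv2.imread('pics/sidefit.png'); cv2.imwrite('pics/fits.png',cv2.resize(np.hstack([a,b]),None,fx=.83,fy=.83))
E
```

```text
top area 1309 [ 30  19  33  54 990]Traceback (most recent call last):
  File "<stdin>", line 25, in <module>
  File "<stdin>", line 25, in <genexpr>
    res = _minimize_neldermead(fun, x0, args, callback, bounds=bounds,
                               **options)
    fxe = func(xe)
    fx = function(np.copy(x), *(wrapper_args + args))
  File "<stdin>", line 24, in <lambda>
  File "<stdin>", line 22, in mask
  File "h.py", line 11, in proj
    m=r.camera_model(n);K=np.array(m['K']);E=np.array(m['extrinsics'])
ValueError: time passes only in moves, steps and waits
```

```bash
cat > cams.py <<'E'
import os,json
from bench import r
if not os.path.exists('cams.json'):
    json.dump({n:{k:__import__('numpy').array(v).tolist() for k,v in r.camera_model(n).items() if k in('K','extrinsics')} for n in('side','top')},open('cams.json','w'))
C=json.load(open('cams.json'))
E
sed -i 's/^from bench import r/from bench import r\nfrom cams import C/; s/r\.camera_model(n)/C[n]/g' h.py; python3 -c "import h"
cat > fit.py <<'E'
from h import *
from scipy.optimize import minimize
for n,f,ctr in [('top','0',(238,267)),('side','0',(249,217))]:
    p=cv2.imread(f'pics/{n}{f}.png').astype(float); u0,v0=ctr; a,b,c,d=u0-45,v0-45,u0+45,v0+45
    sub=p[b:d,a:c]; bg=np.median(p[b:d,a:c].reshape(-1,3),0)
    m=(np.abs(cv2.GaussianBlur(sub,(0,0),.6)-bg).max(2)>25).astype(np.uint8)
    m=cv2.morphologyEx(m,cv2.MORPH_OPEN,np.ones((3,3)));m=cv2.morphologyEx(m,cv2.MORPH_CLOSE,np.ones((5,5)));k,l,st,ce=cv2.connectedComponentsWithStats(m)
    i=l[45,45] or 1+np.argmax(st[1:,4]); m=(l==i).astype(np.uint8); 
    S=8; M=(cv2.resize(m.astype(np.float32),None,fx=S,fy=S,interpolation=cv2.INTER_LINEAR)>.5)
    print(n,'area',m.sum(),st[i])
    def mask(q):
        c2=q[:2]; P=[rectpts(c2,q[2],.12,.056,z) for z in (0,.042)]
        im=np.zeros(M.shape,np.uint8)
        h=cv2.convexHull((((proj(n,np.vstack(P))-[a,b]+.5)*S)*16).astype(np.int32).reshape(-1,1,2)); cv2.fillConvexPoly(im,h,1,shift=4)
        th=np.deg2rad(q[2]); ex=np.array([np.cos(th),np.sin(th)]);ey=np.array([-ex[1],ex[0]])
        for i in range(6):
            for j in range(3):
                cc=np.array(c2)+ex*(i-2.5)*.0185+ey*(j-1)*.0165
                ang=np.linspace(0,6.28,12); ring=np.c_[cc[0]+.0055*np.cos(ang),cc[1]+.0055*np.sin(ang)]
                h=cv2.convexHull(((proj(n,np.vstack([np.c_[ring,np.full(12,z)] for z in(.042,.06)]))-[a,b]+.5)*S*16).astype(np.int32).reshape(-1,1,2)); cv2.fillConvexPoly(im,h,1,shift=4)
        return im>0
    cost=lambda q:(mask([q[0]/1000,q[1]/1000,q[2]])^M).sum()/S/S
    best=min((minimize(cost,[532,308,y0],method='Nelder-Mead',options=dict(initial_simplex=[[532,308,y0],[538,308,y0],[532,314,y0],[532,308,y0+4]])) for y0 in(-10,-8.)),key=lambda t:t.fun)
    print(n,best.x.round(2),best.fun)
    vis=(p[b:d,a:c]*1.5).clip(0,255).astype(np.uint8); vis=cv2.resize(vis,None,fx=S,fy=S,interpolation=cv2.INTER_CUBIC)
    mm=mask([best.x[0]/1000,best.x[1]/1000,best.x[2]]).astype(np.uint8); cs,_=cv2.findContours(mm,0,2); cv2.drawContours(vis,cs,-1,(0,0,255),1)
    cs,_=cv2.findContours(M.astype(np.uint8),0,2); cv2.drawContours(vis,cs,-1,(0,255,0),1)
    cv2.imwrite(f'pics/{n}fit.png',vis[120:600,120:600])
a,b=cv2.imread('pics/topfit.png'),cv2.imread('pics/sidefit.png'); cv2.imwrite('pics/fits.png',cv2.resize(np.hstack([a,b]),None,fx=.83,fy=.83))
E
python3 fit.py
```

```text
top area 1170 [  29   18   33   54 1170]
top [533.46 309.55  -9.86] 172.484375
side area 1777 [  14   24   62   44 1777]
side [530.45 308.14  -9.03] 184.4375
```

View pics/fits.png

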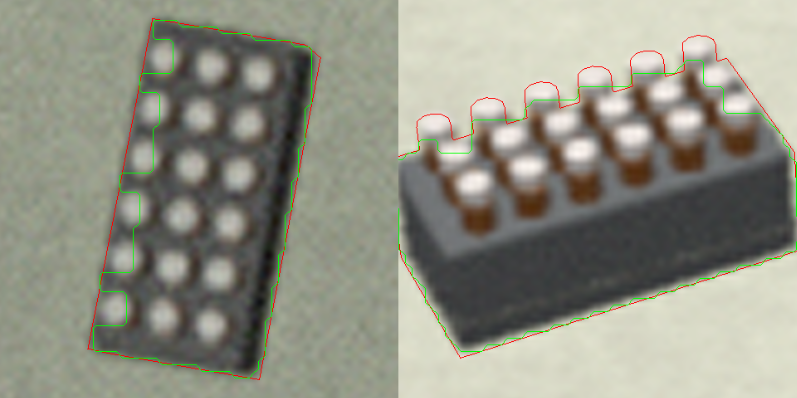

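```bash
python3 - <<'E'
from h import *
go([.6025,-.0347,.069],93.2)
E
```

```text
t 9.875 rel -0.03 0.01 0.05 0.0005 0.0022 0.0117
```

Emit:
carry_out(
  increments="0 0 0 0.0005 0.0022 0.004 0; 0 0 0 0.0005 0.0022 0.008 0; 0 0 0 0.0005 0.0022 0.0117 0; 0 0 0 0.0005 0.0022 0.0117 0; 0 0 0 0.0005 0.0022 0.0117 0",
)

```text
time: 10.5
ee_pos: [0.6025, -0.0349, 0.069]
eef_rot: [0.687, 0.727, -0.0, -0.0]
ft_force: [1.0, -0.5, -3.4]
width: 0.0559
```

```bash
python3 - <<'E'
from h import *
n='side'; p,D,W=snap(n,'6'); s=r.read_state(); print(s['ee_pos'],s['ft_force'],s['time'])
c=np.clip(cv2.resize(p[262:312,335:410],None,fx=10,fy=10,interpolation=cv2.INTER_CUBIC).astype(float)*1.7,0,255).astype(np.uint8)
o=np.array([335,262]);f=10
def dr(P,col): cv2.polylines(c,[((proj(n,P)-o+.5)*f).astype(int)],True,col,1)
e=np.array(s['ee_pos'])
for z in (-.0155,.0265): dr(rectpts(e[:2],3.2,.12,.056,e[2]+z),(0,0,255))
cb=(.6003,-.035)
dr(rectpts(cb,3.2,.125,.061,.04),(0,255,0)); dr(rectpts(cb,3.2,.131,.067,.049),(0,255,0))
cv2.imwrite('pics/side6z.png',c)
E
```

```text
[ 0.60254172 -0.03478099  0.06910246] [-0.12143341  0.62417584 -3.11971953] 10.55
```

View pics/side6z.png

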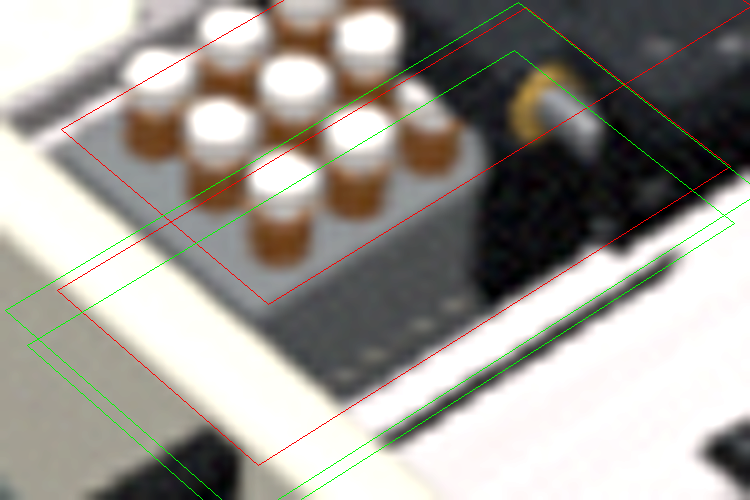

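Emit:
carry_out(
  increments="0 0 0 0 0.0 0.003 0; 0 0 0 0 0.0 0.006 0; 0 0 0 0 0.0 0.009 0; 0 0 0 0 0.0 0.0125 0; 0 0 0 0 0.0 0.0125 0",
)

```text
time: 11.18
ee_pos: [0.6029, -0.0348, 0.0567]
eef_rot: [0.687, 0.727, 0.0, 0.0]
ft_force: [0.5, -0.9, -2.1]
width: 0.056
```

```bash
python3 - <<'E'
from h import *
s=r.read_state(); print(s['ee_pos'],s['ft_force'],s['torque'],s['width'],s['time'])
n='side'; p,D,W=snap(n,'7'); s=r.read_state(); print(s['ee_pos'],s['ft_force'],s['time'])
c=np.clip(cv2.resize(p[250:325,335:440],None,fx=7,fy=7,interpolation=cv2.INTER_CUBIC).astype(float)*1.7,0,255).astype(np.uint8)
cv2.imwrite('pics/side7z.png',c)
E
```

```text
[ 0.60288202 -0.03482068  0.05673397] [ 0.47248276 -0.86991432 -2.08799455] [ 0.08867434 -0.15675484 -0.00482089] 0.05598245966795569 11.175
[ 0.60280532 -0.03482778  0.05668645] [-0.11033054  0.01513457 -0.68577625] 11.225
```

View pics/side7z.png

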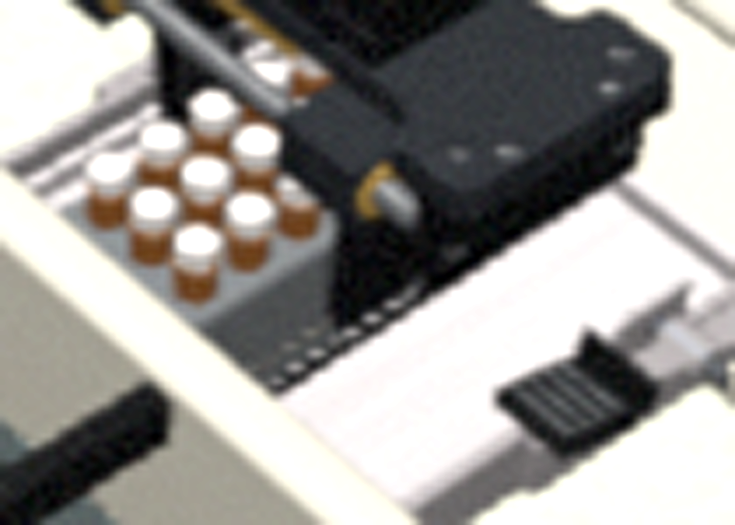

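Emit:
carry_out(
  increments="0 0 0 0 0.0 0.001 0; 0 0 0 0 0.0 0.0015 0; 0 0 0 0 0.0 0.002 0; 0 0 0 0 0.0 0.002 0; 0 0 0 0 0.0 0.002 0",
)

```text
time: 11.85
ee_pos: [0.6043, -0.0347, 0.0566]
eef_rot: [0.687, 0.727, 0.001, 0.001]
ft_force: [-1.9, 0.8, 11.7]
width: 0.0555
```

```bash
python3 - <<'E'
from h import *
s=r.read_state(); print(s['ee_pos'],s['ft_force'],s['torque'],s['width'],s['time'])
E
```

```text
[ 0.60434062 -0.03471702  0.05663209] [-1.87762816  0.76460056 11.66929613] [ 0.1225576   0.35032646 -0.07435448] 0.05545900499477479 11.85
```

Emit:
carry_out(
  increments="0 0 0 0 0.0 0 0.075; 0 0 0 0 0.0 0 0.075; 0 0 0 0 0.0 0 0.075; 0 0 0 0 0.0 -0.02 0.08; 0 0 0 0 0.0 -0.05 0.08",
)

```text
time: 12.48
ee_pos: [0.6037, -0.0348, 0.1076]
eef_rot: [0.687, 0.727, 0.001, 0.001]
ft_force: [0.1, -0.9, 0.6]
width: 0.0792
```

Emit:
carry_out(
  increments="0 0 0 0 0.0 -0.05 0.08; 0 0 0 0 0 -0.1 0.08; 0 0 0 0.05 0 -0.12 0.06; 0 0 0 0.1 0 -0.12 0.04; 0 0 0 0.15 0 -0.12 0.02",
)

```text
time: 13.1
ee_pos: [0.5949, 0.1163, 0.2296]
eef_rot: [0.687, 0.727, 0.002, 0.001]
ft_force: [0.7, 0.9, -0.8]
width: 0.0573
```

```bash
python3 - <<'E'
from h import *
s=r.read_state(); print(s['ee_pos'],s['ft_force'],s['torque'],s['width'],s['time'])
for n,(a,b,c,d),f in [('side',(330,220,450,320),6),('top',(330,180,450,300),6)]:
    p,D,W=snap(n,'8'); cv2.imwrite(f'pics/{n}8c.png',np.clip(cv2.resize(p[b:d,a:c],None,fx=f,fy=f,interpolation=cv2.INTER_CUBIC).astype(float)*1.6,0,255).astype(np.uint8))
E
```

```text
[0.59494739 0.11629086 0.22962381] [ 0.68473993  0.8585863  -0.78668711] [ 0.06219197 -0.02220035  0.01778207] 0.05730738391772137 13.1
```

View pics/side8c.png

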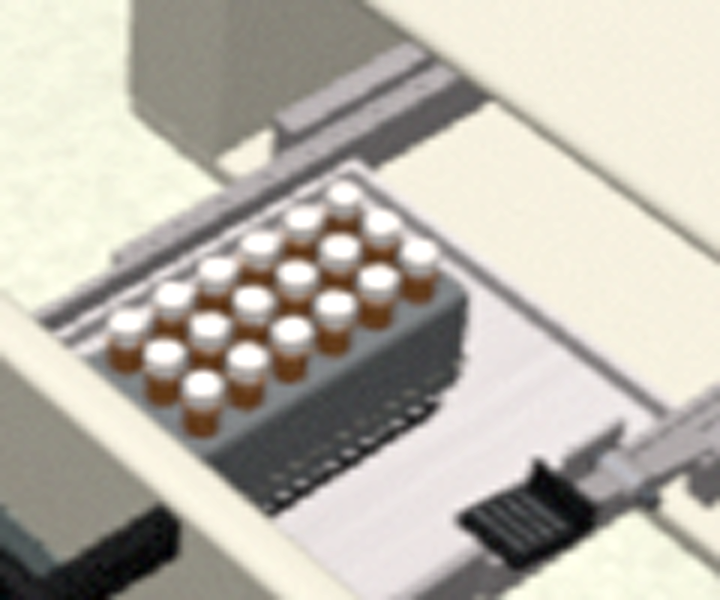

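View pics/top8c.png

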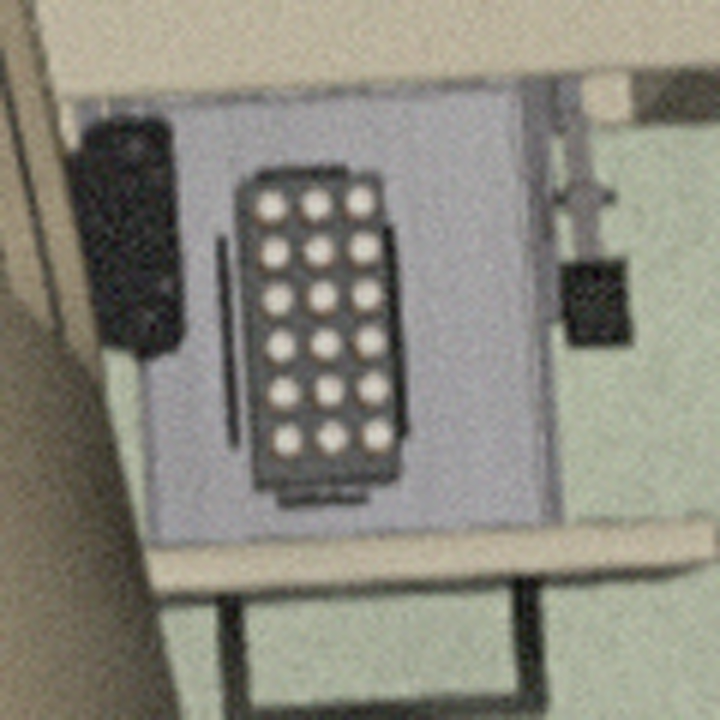

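```bash
cat > fit2.py <<'E'
from h import *
import sys
from scipy.optimize import minimize
tag=sys.argv[1]
# top-view fit: caps centroid grid (tops at z=.04+.06=.100)
def plane(n,uv,z):
    m=C[n];K=np.array(m['K']);E=np.array(m['extrinsics'])
    d=np.c_[uv,np.ones(len(uv))]@np.linalg.inv(K).T@E[:3,:3].T
    return E[:3,3]+d*((z-E[2,3])/d[:,2])[:,None]
for n,roi,th in [('top',(365,205,402,266),135),('side',(340,245,405,300),165)]:
    p=cv2.imread(f'pics/{n}{tag}.png'); a,b,c,d=roi; g=cv2.resize(p[b:d,a:c].min(2),None,fx=6,fy=6,interpolation=cv2.INTER_CUBIC)
    k,l,st,ce=cv2.connectedComponentsWithStats((g>th).astype(np.uint8))
    sel=[i for i in range(1,k) if st[i,4]>150 and st[i,4]<1800]
    uv=(ce[sel]+.5)/6-.5+[a,b]
    P=plane(n,uv,.098)
    print(n,len(sel),st[sel,4].tolist()); c0=P.mean(0)
    U,S,V=np.linalg.svd((P-c0)[:,:2]); ang=np.rad2deg(np.arctan2(V[0,1],V[0,0])); print(' caps centre',c0[:2].round(4),'ang',(ang+90)%180-90)
    D=cloud(n,np.load(f'pics/{n}{tag}.npy')); 
    zz=[np.nanmedian(D[int(round(v))-1:int(round(v))+2,int(round(u))-1:int(round(u))+2,2]) for u,v in uv]
    A=np.c_[P[:,:2]-c0[:2],np.ones(len(P))]; co=np.linalg.lstsq(A,np.array(zz),rcond=None)[0]; print(' cap z',np.median(zz).round(4),'slope',co[:2].round(3))
E
python3 fit2.py 8; python3 -c "
import cv2;p=cv2.imread('pics/top8.png').min(2);print(p[205:266:4,365:402:2])"|head -20
```

```text
top 0 []
 caps centre [nan nan] ang 0.0
 cap z nan slope [0. 0.]
side 0 []
 caps centre [nan nan] ang 0.0
 cap z nan slope [0. 0.]
[[ 96  97  95  97  97  94  92 100 101 105  97 101  98 102  94 100 101  96
   97]
 [100 102  93  79  31  32  43  38  41  41  37  41  62  59  74  96  98  97
  101]
 [ 99 103  58  55  88 115  78  61 113 116  65  65 120 106  58 100 100  98
  105]
 [ 98 103  62  47  43  54  49  55  45  49  50  50  47  46  46  71 103  95
   96]
 [ 95  45  74  49  64 116 106  55 107 119  79  54 119 116  68  25  99  98
   99]
 [ 99  30  81  57  45  47  45  61  46  52  52  51  47  49  59  28  92  99
  100]
 [ 95  27  89  53  63 117 113  56  71 120 108  51 111 119  81  17  92  99
   99]
 [ 92  30  93  47  53  50  48  59  56  45  55  56  46  54  62  25  90  93
   96]
 [103  45  90  44  52 112 117  68  57 122 114  58  72 117 100  25  66 100
   98]
 [100  53  70  49  56  49  50  58  54  48  47  56  54  60  62  38  55 102
   96]fit2.py:16: RuntimeWarning: Mean of empty slice.
  print(n,len(sel),st[sel,4].tolist()); c0=P.mean(0)
  ret = um.true_divide(
  return _methods._mean(a, axis=axis, dtype=dtype,
  ret = ret.dtype.type(ret / rcount)
```

```bash
sed -i "s/(366*5,205,402,266),135/(365,205,402,266),85/; s/(365,205,402,266),135/(368,208,398,262),90/; s/(340,245,405,300),165/(342,245,404,296),105/" fit2.py; python3 fit2.py 8 2>&1|grep -v Warn
python3 -c "
import cv2;p=cv2.imread('pics/side8.png').min(2);print(p[248:262,380:394])"|head -20
```

```text
top 19 [552, 556, 549, 593, 539, 537, 554, 550, 579, 277, 549, 561, 569, 587, 567, 572, 584, 585, 533]
 caps centre [ 0.6048 -0.0321] ang 3.321867096614511
 cap z 0.1006 slope [ 0.025 -0.37 ]
side 11 [815, 794, 794, 838, 844, 820, 866, 900, 850, 870, 1630]
 caps centre [ 0.5937 -0.0497] ang 5.66932023129948
 cap z 0.0997 slope [-0.034  0.787]
[[ 76  59  55  60  78  97 121 125 113 123 134 118 106 124]
 [ 58  59  69  91 121 122 106  93  87  88 109 130 140 141]
 [ 70  95 123 120 116 121 131 134 120  96  88 110 134 143]
 [125 136 127 103 107 143 156 157 154 135 101  88 101 123]
 [126 104  88  84 115 149 160 160 159 148 121  93  84  91]
 [ 92  84  84  97 104 124 146 153 144 123 125 121  99  84]
 [128 125 126 122 103  98 104 109 104  90 117 135 128 108]
 [156 155 151 130  92  84  92  94  89  72  92 134 154 154]
 [161 159 150 113  57  40  57  62  51  45  91 143 160 159]
 [159 153 128  87  40  17  23  24  21  32  85 141 160 159]
 [111 106  89  60  38  39  42  42  29  32  78 118 144 152]
 [ 94  90  71  59  87 116 124 124  99  69  66  88 106 110]
 [ 66  57  47  90 139 157 156 158 153 122  65  63  85  93]
 [ 26  24  36  99 145 160 161 161 158 124  54  28  45  52]]
```

```bash
sed -i "s/>150 and/>400 and/; s/(342,245,404,296),105/(342,245,404,296),128/" fit2.py; sed -i "s/st\[i,4\]>400/st[i,4]>(400 if n=='top' else 200)/" fit2.py; python3 fit2.py 8 2>&1|grep -v Warn
```

```text
top 18 [552, 556, 549, 593, 539, 537, 554, 550, 579, 549, 561, 569, 587, 567, 572, 584, 585, 533]
 caps centre [ 0.6049 -0.0338] ang 3.3500120217129563
 cap z 0.1007 slope [0.001 0.033]
side 20 [820, 544, 719, 631, 648, 701, 585, 645, 551, 571, 711, 589, 580, 718, 577, 621, 630, 602, 628, 1437]
 caps centre [ 0.6036 -0.0356] ang 21.188259043104466
 cap z 0.0994 slope [-0.099  0.068]
```

```bash
python3 - <<'E'
from h import *
def plane(n,uv,z):
    m=C[n];K=np.array(m['K']);E=np.array(m['extrinsics'])
    d=np.c_[uv,np.ones(len(uv))]@np.linalg.inv(K).T@E[:3,:3].T
    return E[:3,3]+d*((z-E[2,3])/d[:,2])[:,None]
p=cv2.imread('pics/top8.png').max(2); a,b,c,d=419,219,440,242
m=(p[b:d,a:c]<50); v,u=np.nonzero(m); P=plane('top',np.c_[u+a,v+b].astype(float),.085); rc=cv2.minAreaRect((P[:,:2]*1000).astype(np.float32)); print('top',len(P),P.mean(0).round(4),rc)
for uv in [(458,518),(518,568),(600,515),(540,460)]:
    q=np.array([[330+uv[0]/6-.5,220+uv[1]/6-.5]]); print(uv,plane('side',q,.085).round(4)[0,:2])
p=cv2.imread('pics/side8.png'); cv2.imwrite('pics/pad.png',np.clip(cv2.resize(p[285:325,395:445],None,fx=14,fy=14,interpolation=cv2.INTER_CUBIC).astype(float)*2.5,0,255).astype(np.uint8))
W=cloud('side',np.load('pics/side8.npy')); pm=p.max(2)
mm=np.zeros(pm.shape,bool); mm[290:320,400:435]=pm[290:320,400:435]<60; Q=W[mm]; Q=Q[Q[:,2]>.07]; print('side cloud',len(Q),np.percentile(Q,[3,50,97],axis=0).round(4).tolist())
E
```

```text
top 148 [ 0.6127 -0.1386  0.085 ] ((613.2215576171875, -138.57553100585938), (25.383649826049805, 32.671329498291016), 89.95145416259766)
(458, 518) [ 0.593 -0.13 ]
(518, 568) [ 0.594  -0.1546]
(600, 515) [ 0.6272 -0.1534]
(540, 460) [ 0.6279 -0.127 ]
side cloud 237 [[0.5926, -0.1545, 0.0749], [0.612, -0.1433, 0.0848], [0.643, -0.129, 0.0893]]
```

View pics/pad.png

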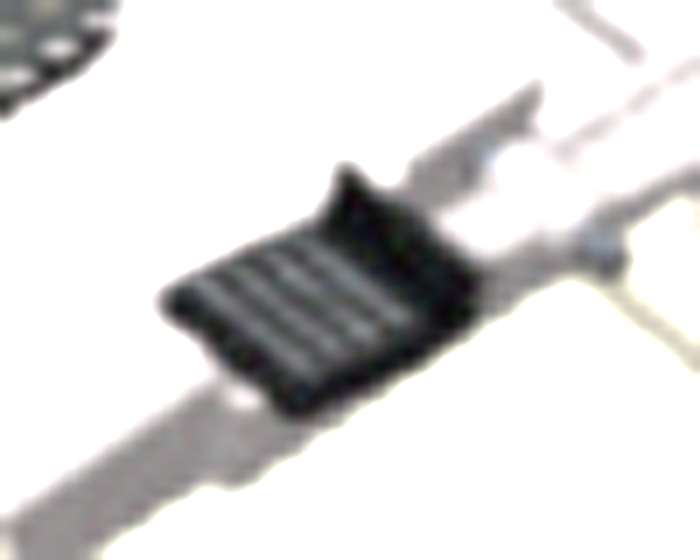

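```bash
python3 - <<'E'
from h import *
go([.6055,-.1425,.16],93.2)
E
```

```text
t 13.2 rel 0.17 -0.17 0.55 -0.2652 -0.0059 0.0679
```

Emit:
carry_out(
  increments="0.2 -0.2 0.5 -0.06 -0.002 0 0; 0.2 -0.2 0.5 -0.12 -0.003 0 0; 0.2 -0.2 0.5 -0.18 -0.005 0.01 0; 0.2 -0.2 0.5 -0.235 -0.006 0.04 0; 0.2 -0.2 0.5 -0.265 -0.006 0.068 0",
)

```text
time: 13.82
ee_pos: [0.6049, -0.1467, 0.1608]
eef_rot: [0.688, 0.725, -0.0, 0.001]
ft_force: [0.1, 0.0, 1.1]
width: 0.0031
```

```bash
python3 - <<'E'
from h import *
go([.6055,-.1425,.10],93.2)
E
```

```text
t 13.825 rel 0.05 0.12 -0.18 0.0043 0.0008 0.0608
```

Emit:
carry_out(
  increments="0 0.1 -0.2 0.0043 0.0008 0.03 0; 0 0.1 -0.2 0.0043 0.0008 0.05 0; 0 0.1 -0.2 0.0043 0.0008 0.058 0; 0 0.1 -0.2 0.0043 0.0008 0.061 0; 0 0.1 -0.2 0.0043 0.0008 0.061 0",
)

```text
time: 14.45
ee_pos: [0.606, -0.1423, 0.1006]
eef_rot: [0.687, 0.727, 0.001, 0.001]
ft_force: [0.3, 0.2, 0.5]
width: 0.0001
```

```bash
python3 - <<'E'
from h import *
p,D,W=snap('side','9'); s=r.read_state(); print(s['ee_pos'],s['ft_force'],s['width'],s['time'])
c=np.clip(cv2.resize(p[255:330,380:460],None,fx=9,fy=9,interpolation=cv2.INTER_CUBIC).astype(float)*2,0,255).astype(np.uint8)
o=np.array([380,255]);f=9
q=((proj('side',[s['ee_pos']])[0]-o+.5)*f).astype(int); cv2.circle(c,tuple(int(v) for v in q),4,(0,0,255),1)
e=np.array(s['ee_pos']); 
cv2.polylines(c,[((proj('side',rectpts(e[:2],3.2,.019,.03,e[2]))-o+.5)*f).astype(int)],True,(0,0,255),1)
cv2.imwrite('pics/side9c.png',c)
E
```

```text
[ 0.60603466 -0.14239806  0.10062692] [-0.69476731  0.51878343  0.2076638 ] 0.0004895996832947704 14.5
```

View pics/side9c.png

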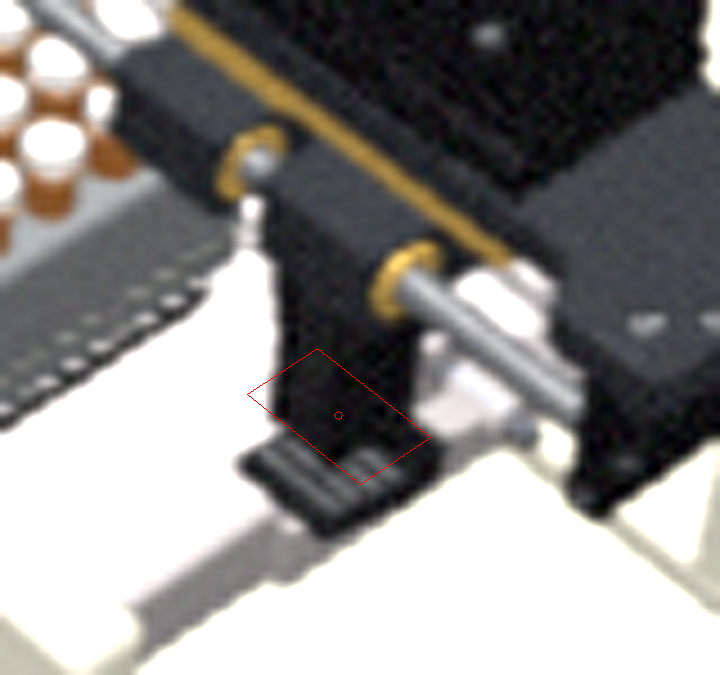

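Emit:
carry_out(
  increments="0 0 0 0 0 0.01 0; 0 0 0 0 0 0.016 0; 0 0 0 0 0 0.022 0; 0 0 0 0 0 0.028 0; 0 0 0 0 0 0.03 0",
)

```text
time: 15.12
ee_pos: [0.6077, -0.1425, 0.0721]
eef_rot: [0.687, 0.727, 0.002, 0.002]
ft_force: [-1.3, 1.4, 16.7]
width: 0.0001
```

Emit:
carry_out(
  increments="0 0 0 0 0.004 0.002 0; 0 0 0 0 0.01 0.002 0; 0 0 0 0 0.017 0.002 0; 0 0 0 0 0.024 0.002 0; 0 0 0 0 0.03 0.002 0",
)

```text
time: 15.75
ee_pos: [0.6397, -0.1407, 0.0722]
eef_rot: [0.687, 0.727, 0.003, 0.004]
ft_force: [-1.9, 1.9, 14.2]
width: 0.0001
```

```bash
python3 - <<'E'
from h import *
p,D,W=snap('side','10'); s=r.read_state(); print(s['ee_pos'],s['ft_force'],s['width'],s['time'])
c=np.clip(cv2.resize(p[190:340,310:510],None,fx=4,fy=4,interpolation=cv2.INTER_CUBIC).astype(float)*1.6,0,255).astype(np.uint8)
cv2.imwrite('pics/side10c.png',c)
E
```

```text
[ 0.64049546 -0.14056751  0.07229632] [ 0.59965995  0.18425568 12.31573735] 0.0006741872965035555 15.8
```

View pics/side10c.png

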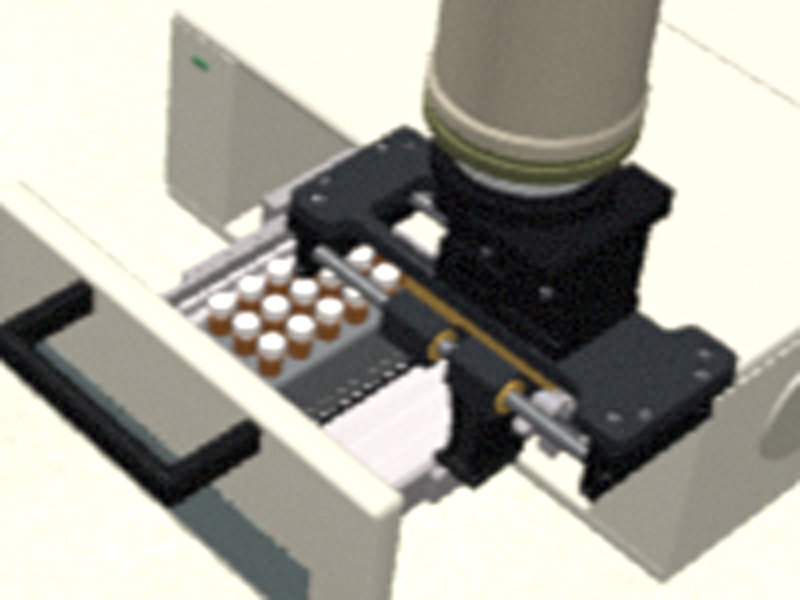

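Emit:
carry_out(
  increments="0 0 0 0 -0.003 -0.02 0; 0 0 0 0 -0.003 -0.06 0; 0 0 0 0 -0.003 -0.11 0; 0 0 0 0.02 -0.05 -0.11 0; 0 0 0 0.05 -0.11 -0.11 0",
)

```text
time: 16.42
ee_pos: [0.53, -0.099, 0.1819]
eef_rot: [0.687, 0.727, 0.004, 0.005]
ft_force: [-0.7, 1.5, 0.7]
width: 0.0002
```

```bash
python3 - <<'E'
from h import *
go([.435,-.056,.16],93.2)
p,D,W=snap('side','11'); p2,D2,W2=snap('top','11')
cv2.imwrite('pics/s11.png',np.hstack([np.clip(cv2.resize(p[190:340,310:510],(400,300)).astype(float)*1.6,0,255),np.clip(cv2.resize(p2[150:300,300:500],(400,300)).astype(float)*1.6,0,255)]).astype(np.uint8))
E
```

```text
t 16.425 rel 0.70 0.11 0.02 0.0483 -0.0927 0.0207
```

View pics/s11.png

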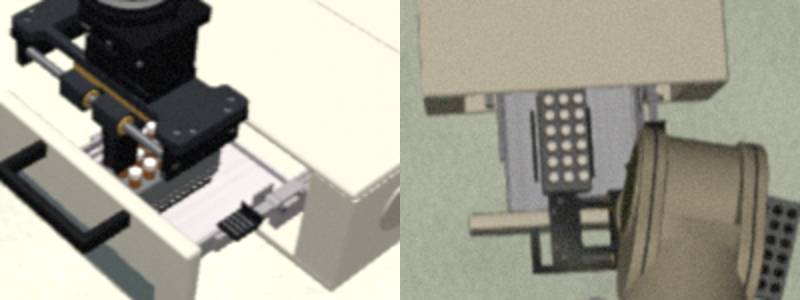

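Emit:
carry_out(
  increments="0.7 0 0 0.02 -0.05 0.005 0; 0.7 0 0 0.0483 -0.0927 0.021 0; 0.7 0 0 0.0483 -0.0927 0.021 0; 0.7 0 0 0.0483 -0.0927 0.045 0; 0.7 0 0 0.0483 -0.0927 0.075 0",
)

```text
time: 17.15
ee_pos: [0.4311, -0.054, 0.1053]
eef_rot: [0.686, 0.727, -0.0, -0.002]
ft_force: [-0.0, 0.7, -0.6]
width: 0.0005
```

```bash
python3 - <<'E'
from h import *
go([.435,-.056,.105],93.2)
p,D,W=snap('side','12'); s=r.read_state(); print(s['ee_pos'],s['ft_force'])
cv2.imwrite('pics/s12.png',np.clip(cv2.resize(p[220:340,270:430],None,fx=5,fy=5).astype(float)*1.6,0,255).astype(np.uint8))
E
```

```text
t 17.15 rel -0.17 -0.14 0.12 -0.0022 0.0038 0.0003
[ 0.42865072 -0.05404386  0.10144462] [-2.83736264  0.27851309 -3.99217479]
```

View pics/s12.png

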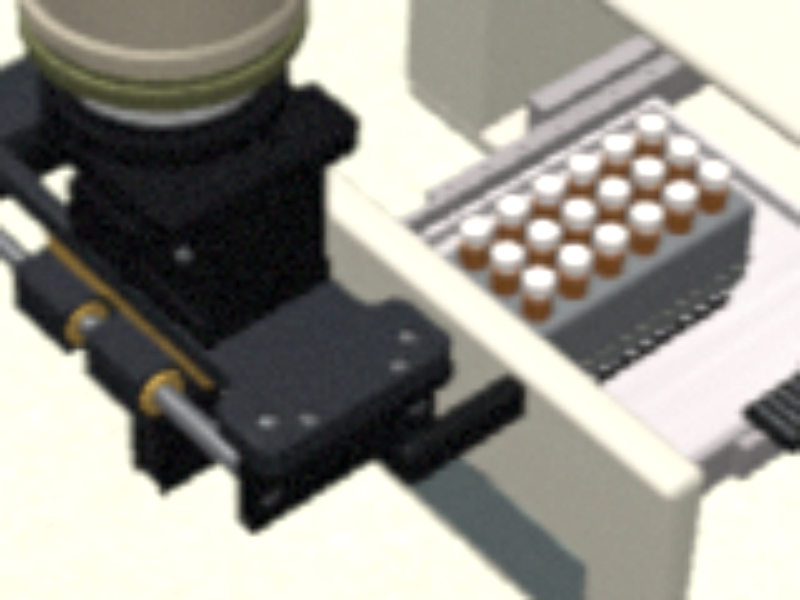

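Emit:
carry_out(
  increments="0 0 0 -0.002 0.02 -0.005 0; 0 0 0 -0.002 0.035 -0.005 0; 0 0 0 -0.002 0.05 -0.005 0; 0 0 0 -0.002 0.065 -0.005 0; 0 0 0 -0.002 0.08 -0.005 0",
)

```text
time: 17.82
ee_pos: [0.5089, -0.0517, 0.106]
eef_rot: [0.686, 0.727, -0.003, -0.004]
ft_force: [-5.8, -0.8, 3.6]
width: 0.0008
```

Emit:
carry_out(
  increments="0 0 0 0 0.012 0 0; 0 0 0 0 0.024 0 0; 0 0 0 0 0.036 0 0; 0 0 0 0 0.048 0 0; 0 0 0 0 0.06 0 0",
)

```text
time: 18.45
ee_pos: [0.569, -0.0484, 0.1056]
eef_rot: [0.686, 0.727, -0.004, -0.005]
ft_force: [-5.1, -1.0, 4.7]
width: 0.0002
```

```bash
python3 - <<'E'
from h import *
s=r.read_state(); print(s['ee_pos'],R.from_quat(s['eef_rot']).as_matrix()[:,1].round(4),s['ft_force'],s['time'])
p,D,W=snap('side','13'); 
cv2.imwrite('pics/s13.png',np.clip(cv2.resize(p[170:330,320:520],None,fx=4,fy=4).astype(float)*1.6,0,255).astype(np.uint8))
E
```

```text
[ 0.56895595 -0.04838594  0.10561305] [ 0.9983  0.0574 -0.0117] [-5.126525   -0.97985279  4.65841549] 18.45
```

View pics/s13.png

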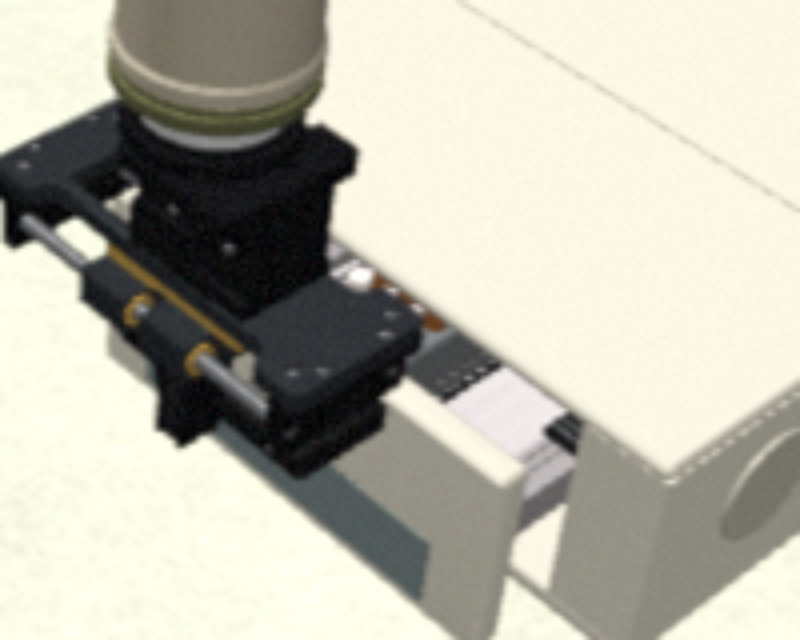

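Emit:
carry_out(
  increments="0 0 0 0 0.007 0 0; 0 0 0 0 0.014 0 0; 0 0 0 0 0.02 0 0; 0 0 0 0 0.026 0 0; 0 0 0 0 0.031 0 0",
)

```text
time: 19.12
ee_pos: [0.6015, -0.0464, 0.1055]
eef_rot: [0.686, 0.727, -0.003, -0.004]
ft_force: [-5.1, -0.3, 4.4]
width: 0.0001
```

Emit:
carry_out(
  increments="0 0 0 0 0.002 0 0; 0 0 0 0 0.004 0 0; 0 0 0 0 0.006 0 0; 0 0 0 0 0.008 0 0; 0 0 0 0 0.009 0 0",
)

```text
time: 19.75
ee_pos: [0.6038, -0.0463, 0.1053]
eef_rot: [0.687, 0.727, -0.008, -0.01]
ft_force: [-45.4, 1.9, 33.5]
width: 0.0009
```

Emit:
carry_out(
  increments="0 0 0 0 -0.005 0 0; 0 0 0 0 -0.02 0 0; 0 0 0 0 -0.05 -0.02 0; 0 0 0 0.05 -0.1 -0.06 0; 0 0 0 0.1 -0.14 -0.1 0",
)

```text
time: 20.38
ee_pos: [0.4782, 0.0264, 0.193]
eef_rot: [0.687, 0.726, -0.007, -0.01]
ft_force: [0.3, 1.1, 0.8]
width: 0.0008
```

Emit:
carry_out(
  increments="0 0 0 0.05 0 0 0; 0 0 0 0.1 0 0 0; 0 0 0 0.15 0 0 0; 0 0 0 0.18 0 0 0; 0 0 0 0.18 0 0 0",
)

```text
time: 21.0
ee_pos: [0.4679, 0.2091, 0.1937]
eef_rot: [0.686, 0.728, -0.007, -0.01]
ft_force: [1.3, -0.2, -0.1]
width: 0.0002
```

```bash
python3 - <<'E'
from h import *
s=r.read_state(); print(s['ee_pos'],s['ft_force'],s['time'])
p,D,W=snap('side','14'); p2,D2,W2=snap('top','14')
cv2.imwrite('pics/s14.png',np.hstack([np.clip(cv2.resize(p[170:340,330:500],(400,400),interpolation=cv2.INTER_CUBIC).astype(float)*1.6,0,255),np.clip(cv2.resize(p2[140:260,320:440],(400,400),interpolation=cv2.INTER_CUBIC).astype(float)*1.6,0,255)]).astype(np.uint8))
E
```

```text
[0.46786398 0.20910655 0.19367502] [ 1.33813747 -0.1769278  -0.08809986] 21.0
```

View pics/s14.png

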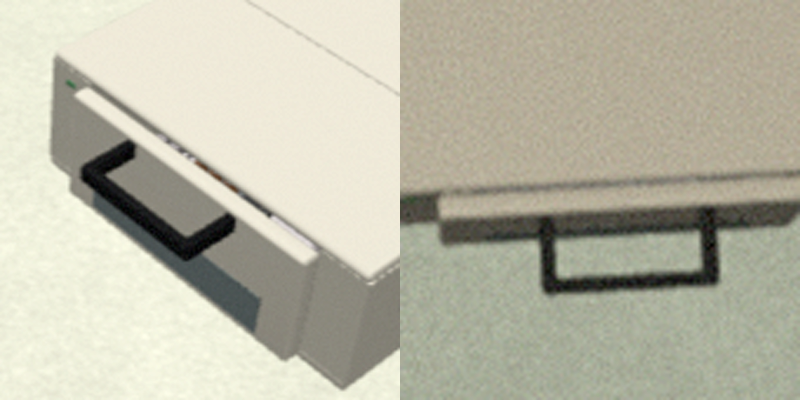

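```bash
python3 - <<'E'
from h import *
def plane(n,uv,z):
    m=C[n];K=np.array(m['K']);E=np.array(m['extrinsics'])
    d=np.c_[uv,np.ones(len(uv))]@np.linalg.inv(K).T@E[:3,:3].T
    return E[:3,3]+d*((z-E[2,3])/d[:,2])[:,None]
# bar: column profiles; darkness-weighted centroid along rows
u_=np.array([.9983,.0576])
for tag,(a,c,b,d) in {'4':(374,415,290,306),'14':(370,408,218,233),'0':(370,408,220,236)}.items():
    p=cv2.imread(f'pics/top{tag}.png').astype(float).mean(2)
    res=[]
    for u in range(a,c):
        col=p[b:d,u]; w=np.clip(np.percentile(col,80)-col-15,0,None)
        if w.sum()<60: continue
        v=(w*np.arange(b,d)).sum()/w.sum(); P=plane('top',np.array([[u,v]]),.124)[0]; res.append(P[:2]@u_)
    print(tag,len(res),np.median(res).round(4),np.std(res).round(4))
# face gap: panel front top vs bar; panel front-edge line relative to housing, side view brightness
E
```

```text
4 41 0.4491 0.0006
14 38 0.6174 0.0002
0 38 0.6082 0.0002
```

```bash
python3 -c "
from h import *
print(r.close_job()); print(r.read_state()['time'])"
```

```text
the job is handed in; nothing more can be done
None
the job is handed in; nothing more can be done
```

The job is handed in: the drawer was pulled out to its lock, the rack of vials set in the bay, the release pressed, and the drawer eased shut. `close_job()` gave no verdict. The last clock reading before hand-in was 21.0 s of the 67 s allowed.

| Check | What it showed |
|---|---|
| Slide lock | At full extension the pad measured about 85 mm above the bench, so it had dropped in. |
| Rack in the bay | Set down and let go. It sat about 1.5 mm (x) and 0.8 mm (y) from the bay's centre in the top camera, cap tops at 100.7 mm (100 expected), upright, turned about 0.15° from the drawer. |
| Slide release | Fingers pressed down to 72 mm (pad right down), then pushed the drawer in 33 mm with the pad held. It ran free afterwards. |
| Drawer shut | Pushed at about 0.12 m/s, slower at the end, until a firm stop at 45 N. The handle had moved 168.3 mm from the locked-out position, which puts the drawer within about 2 mm of shut. |
| Other objects | The arm was clear of everything at the end. I saw no contact with the bottle, wrench or empty rack, but did not measure them again. |

- **Camera disagreement:** The two cameras differed by about 3 mm in x and 2 mm in y. I worked with positions relative to each camera, and both gave the same placing point along the drawer.
- **Not checked:** With the drawer shut, the rack can't be seen well enough to measure. I last measured it just after setting it down, and it still looked seated as the drawer started in.

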